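# Set up the label bench: prop the plug bin, fill it, stand the tablet up

## Task

Get the label bench ready for the next operator. Lift the lid of the blue bin until its stay catches and leave the lid resting on the stay; then tip the core plugs out of the yellow cup into the bin, add any plugs lying loose on the bench, and put the empty cup back upright in its steel tray. Also fold the tablet's kickstand fully out, lift the tablet from its rack and stand it on its bottom edge and kickstand on the black mat, square to it with the screen facing away from the arm, without letting the lid slam, tipping the tablet over or disturbing the other things.

Things in the scene. Friction and masses are not known exactly. Their poses are not given: they have to be found in the camera images.
- bin: blue plug bin fixed to the bench under its lid: outside 200 (x) x 180 (y) x 120 mm (z), walls and floor 5 mm. Origin at the centre of its underside, z up. The lid hinges along the +y rim, turned away from the arm (hinge line 90 mm from the middle, 122 mm up). A red catch sits inside the +x wall near the hinge end, 20 mm below the rim, reaching 23 mm in
- lid (a joint): angle of the dark blue lid (186 mm from hinge to free edge, 206 wide, 5 thick, 0.22 kg): 0 shut, 1.52 rad fully up. It falls shut unless its stay, a steel strut hanging freely under it beside the +x wall, holds it: lifted past 1.4 rad the stay's foot swings over the catch by itself; lowered again from there, the lid rests on the stay at 1.24 rad (71 degrees)
- lid_lug (a point): point in the yellow lifting lug that sticks out 34 mm from the middle of the lid's free edge (14 mm wide along the hinge line, 12 mm thick, level with the lid's plane); the point is 206 mm from the hinge, 14 mm in from the lug's tip
- cup: yellow plastic pouring cup in the steel tray with plugs in it: cone 60 mm tall, outside diameter 58 mm at the foot, 104 mm at the rim, wall 3 mm, 0.09 kg. Origin at the centre of its underside, z up. A round bar handle, 14 mm thick, sticks out level along its -x, 44 to 108 mm from the axis, 45 mm up. Slippery inside: tipped sideways about the handle by 100 degrees it empties
- tray: shallow square steel tray fixed to the bench, 110 x 110 mm, rim 10 mm high, floor 3 mm thick. Origin at the centre of its underside
- plug1: red plastic core plug, in the cup at the start; 22 mm diameter, 16 mm tall, about 12 g; origin at the centre of its underside, z its axis
- plug2: red plastic core plug, in the cup at the start; 22 mm diameter, 16 mm tall, about 12 g; origin at the centre of its underside, z its axis
- plug3: red plastic core plug, in the cup at the start; 22 mm diameter, 16 mm tall, about 12 g; origin at the centre of its underside, z its axis
- plug4: red plastic core plug, in the cup at the start; 22 mm diameter, 16 mm tall, about 12 g; origin at the centre of its underside, z its axis. May be absent
- plug5: red plastic core plug, in the cup at the start; 22 mm diameter, 16 mm tall, about 12 g; origin at the centre of its underside, z its axis. May be absent
- plug6: red plastic core plug, in the cup at the start; 22 mm diameter, 16 mm tall, about 12 g; origin at the centre of its underside, z its axis. May be absent
- stray1: red plastic core plug, lying loose on the bench at the start; 22 mm diameter, 16 mm tall, about 12 g; origin at the centre of its underside, z its axis. May be absent
- stray2: red plastic core plug, lying loose on the bench at the start; 22 mm diameter, 16 mm tall, about 12 g; origin at the centre of its underside, z its axis. May be absent
- stray3: red plastic core plug, lying loose on the bench at the start; 22 mm diameter, 16 mm tall, about 12 g; origin at the centre of its underside, z its axis. May be absent
- tablet: black tablet, orange corners, 190 (y) x 124 (z) x 12 mm (x), 0.38 kg, upright in a fixed rack (base 90 x 220 x 8 mm) whose slots (34 mm deep, 15 wide) hold the outer 27 mm at each end: it lifts straight out. Origin mid bottom edge; z up its height, x out of the screen; its back, with the kickstand, looks to the middle of the bench. The top 38 mm of the back is free
- kickstand (a joint): angle of the kickstand, a grey plate 100 mm wide, 78 mm long on the tablet's back, hinged along the tablet's y, 82 mm above its bottom edge: 0 folded flat, 0.72 rad fully out at its stop (only at the stop does it carry the tablet). A 0.03 N m friction hinge keeps it where left. Standing on bottom edge and opened stand, the tablet leans back 0.42 rad (24 degrees)
- kick_tab (a point): point in the kickstand's orange pull tab, 54 mm below the hinge line, 16 mm out from the tablet's back when folded; the tab is 11 mm wide (along y), 15 mm tall and sticks out 20 mm from the plate (4 to 24 mm out from the back)
- kick_foot (a point): middle of the kickstand's free lower end (black rubber), 78 mm from the hinge
- mat: black rubber mat fixed to the bench, 120 (x) x 260 (y) x 3 mm. Origin at the centre of its underside, x away from the arm, towards the operator's side
- label_roll: bystander: white label roll on a cardboard core, 90 mm across, 55 mm tall, standing flat
- ribbon_roll: bystander: black ribbon roll, 52 mm across, 75 mm tall, on end
- cleaner: bystander: white cleaner bottle, 52 mm across, 130 mm tall
- tape_measure: bystander: orange tape measure case, 55 x 55 x 28 mm
- splice_block: bystander: aluminium splicing block, 50 x 90 x 20 mm
Not all that is in view belongs to the job. What is shaped like the cup but pink is not meant.

How it is judged:
By the outcome, as a careful person would: the job done as asked, in the order asked, and still so for the second after the job is handed in, with the robot touching nothing.
Of plug4, plug5, plug6 only 1 to 3 are there at a start; the rules pass over those that are not, and their reading is None.
Of stray1, stray2, stray3 only 1 to 3 are there at a start; the rules pass over those that are not, and their reading is None.
At some moment in a run one of stray1, stray2, stray3 may be knocked a few centimetres aside while the robot is not near it.
It also fails if it takes over 210 s, if anything falls off the work surface, if the arm or the gripper's body presses on something with over 40 N, if the wrist force passes 120 N, or if a joint passes its speed limit or range.

## Robot

A 6-joint arm with a two-finger parallel gripper is mounted at the origin on the work surface. World frame = base frame: x ahead of the robot, y to its left, z up, the work surface at z = 0. Lengths are in m, angles in degrees, forces in N, time in s.
With the tool pointing down it reaches from about 0.4 to 0.825 m from the base axis. Payload 7 kg.
Tool frame: the origin (TCP) lies between the finger pads; the fingertips stand 19 mm ahead of it and the grasp point (between the pads) is the TCP; z points along the fingers, y is the line along which they close (so a half turn about z gives the same grasp; the last joint's range is limited). The gripper opens to 88 mm and grips with 3 to 60 N. Pads are 19 mm wide; open, the fingers measure 130 mm over their backs; the gripper's body (78 mm by 193 mm) begins 47 mm behind the grasp point.
Start: joints at [-59.582, 20.546, 0.682, 0, -70.136, -16.507], TCP at [0.162, -0.655, 0.246] pointing down, gripper open.
Joint ranges: [-176.03, 176.03], [-82.01, 121.73], [-58.28, 71.71], [-173.87, 95.51], [-174.79, -0.11], [-173.66, 173.66]. Speed limits (degrees/s): [136.94, 136.94, 172.46, 180, 180, 180].

## Interface

Orientations are given as [roll, pitch, yaw] about the fixed x, y, z axes, in that order (R = Rz(yaw) Ry(pitch) Rx(roll)).
In Python, from plant import get_obs, snapshot, close_job, spot_in, spot_point gives the robot as it stands.
- The arm moves only by the tool play_rows, never from a script. Its argument "plan" is a list of rows, each a list of 6 numbers: the shift along the tool's x, y, z in cm, then the turn, a rotation vector about the tool's x, y, z in degrees. A call has 1 to 20 rows; each row shifts and turns the commanded pose from where the row before left it, along the tool's axes as they then stand; what a row does not reach is not made up. A row lasts 1/12 s, in which the tool goes at most 41.7 mm and 7.16 degrees, less where a joint would pass 70% of its speed; a pose out of reach is approached as far as the arm can. A call is refused whole if a number of a shift passes 4.17 or a number of a turn 7.16, either way. A call with a gripper value outside its range is refused whole. "grip" is the finger opening in cm, from 0 to 8.76, set as the call begins (left out, the last holds). The fingers move at their own pace and stop on an object; the grip force is fixed at half the most. Time passes only in rows, so rows that do not move let the fingers close. It gives the time, the measured TCP pose, the force, the opening and the grip force at its end, in the units of the state.
- get_obs(): the state, without advancing time (a new reading comes with each control period).
- snapshot(name): name is "side" or "top" or "wrist"; returns a dict with "frame" (384x512x3 uint8, red, green, blue), "fx", "fy", "cx", "cy" (pixels), "position" and "attitude" of the camera in the world. Camera axes: x right, y down, z forward; pixel columns grow to the right and rows downward; lengths in m; the calibration is good to about 2 mm. A picture is of the moment at which its call begins. There is no depth.
- close_job(): hands the job in; it is judged then, once.
Trained networks look in the newest picture that a camera, given by its name, has taken for a name from the list of things; names that differ only in an ending like _2 or _b are one class to them, and where a whole thing is asked for, a point or a joint stands for the part that bears it (a point fixed in the world has none). Each returns a list of dicts, best first, with "score" (0 to 1); they miss things now and then, are a little off and sometimes report something else, mostly with a low value. They report only what shows in the picture. A call takes as long as a camera call. They do not tell look-alikes from the thing itself.
- spot_in(camera, thing): "position" ([x, y, z] in m, in world coordinates, good to about 4 mm: the middle of the surface that is visible of it).
- spot_point(camera, thing): "position" ([x, y, z] in m, in world coordinates, good to about 4 mm: a listed point, or the origin of a listed thing).
The state is a dict: "clock": time; "joint_pos": joint angles; "qvel": joint speeds; "tau": joint torques, N m; "tool_pos": TCP position; "orientation": TCP orientation; "force": force on the tool from outside, world axes, zero at the start; "moment": the same for the moment, N m; "opening": finger opening in m; "gripper_force": force on a finger pad.
Only numpy, scipy, OpenCV 4.12 (cv2) and the standard library are available. Lean on these libraries where they do the work, as an engineer would, in place of code of your own. Each camera call takes 0.05 s, during which the arm holds its last target. There are 200 camera calls.

## Working session

There is one attempt and no reset: what is moved stays moved. The work goes in short steps, Python scripts to look and compute and a tool call to move; the robot and the scene stay as the last step left them, time stands still between calls to the robot, and variables do not carry over. Pictures are saved under pics/ and viewed, at most 14 in all, crops included, and the job is handed in when it is done.

Besides the shell and the picture viewer there is one more tool, called after "Call:" as name(argument=value, ...) on one line, values as JSON. play_rows: Moves the arm, as the interface text tells. Its arguments: {"type":"object","properties":{"plan":{"type":"array","items":{"type":"array","items":{"type":"number"}}},"grip":{"type":"number"}},"required":["plan"]}

```bash
ls; mkdir -p pics; python3 - <<'E'
from plant import *
import cv2,numpy as np
o=get_obs();print({k:np.round(v,3).tolist() for k,v in o.items()})
for c in("top","side"):
    s=snapshot(c);cv2.imwrite(f"pics/{c}0.png",s["frame"][:,:,::-1])
    print(c,s["fx"],s["cx"],s["cy"],s["position"],np.round(s["attitude"],3).tolist())
    for t in["bin","lid_lug","cup","tray","plug1","stray1","tablet","kick_tab","kick_foot","mat","label_roll","ribbon_roll","cleaner","tape_measure","splice_block"]:
        print(t,[(np.round(d["position"],3).tolist(),round(d["score"],2)) for d in spot_point(c,t)][:6])
E
```

```text
pics
{'clock': 0.0, 'joint_pos': [-59.581, 20.592, 0.634, -0.021, -70.135, -16.507], 'qvel': [-0.0, 0.015, -0.033, -0.065, 0.03, 0.14], 'tau': [0.001, -58.272, 29.305, 6.997, 0.007, -0.0], 'tool_pos': [0.162, -0.655, 0.245], 'orientation': [179.905, -0.007, -166.095], 'force': [0.215, -0.357, 0.684], 'moment': [0.042, 0.024, 0.024], 'gripper_force': 0.0, 'opening': 0.088}
top 430.6233533946957 257.5943328895801 194.83086219709864 [0.40558428 0.01362254 1.18124363] [-176.682, 0.632, -88.625]
bin [([0.532, 0.303, 0.0], 0.96), ([0.477, 0.004, 0.01], 0.27)]
lid_lug [([0.454, 0.217, 0.124], 0.61)]
cup [([0.48, -0.005, 0.002], 0.94), ([0.183, 0.284, -0.001], 0.65), ([0.656, -0.058, -0.003], 0.59)]
tray [([0.486, 0.009, -0.004], 0.84)]
plug1 [([0.477, 0.008, 0.009], 0.59), ([0.471, -0.001, 0.021], 0.54), ([0.482, -0.023, 0.025], 0.53), ([0.493, -0.011, 0.009], 0.46), ([0.488, 0.0, 0.023], 0.42), ([0.468, -0.012, 0.005], 0.38)]
stray1 [([0.334, -0.196, -0.001], 0.74), ([0.522, -0.151, -0.002], 0.47)]
tablet [([0.543, -0.362, 0.006], 0.63), ([0.479, -0.005, 0.005], 0.61), ([0.77, 0.091, -0.00
[... 878 characters left out ...]
 0.6), ([0.468, -0.002, 0.025], 0.56), ([0.482, -0.019, 0.025], 0.46)]
stray1 [([0.522, -0.154, -0.0], 0.62), ([0.495, 0.004, 0.02], 0.59)]
tablet [([0.546, -0.358, 0.008], 0.82)]
kick_tab [([0.544, -0.36, 0.006], 0.73), ([0.549, -0.338, 0.038], 0.71), ([0.549, -0.348, 0.016], 0.23)]
kick_foot []
mat [([0.651, -0.059, 0.0], 0.61), ([0.737, 0.18, 0.001], 0.29), ([0.731, -0.282, 0.001], 0.25)]
label_roll [([0.768, 0.09, 0.0], 0.67)]
ribbon_roll [([0.738, 0.183, 0.004], 0.96)]
cleaner [([0.73, -0.281, 0.001], 0.77), ([0.77, 0.09, -0.001], 0.23)]
tape_measure [([0.336, -0.198, -0.003], 0.69), ([0.55, -0.339, 0.04], 0.16)]
splice_block [([0.323, 0.208, 0.003], 0.59), ([0.493, 0.002, 0.02], 0.42)]
```

```bash
python3 - <<'E'
import cv2
for c in("top","side"):
    i=cv2.imread(f"pics/{c}0.png");cv2.imwrite(f"pics/{c}0b.png",cv2.resize(i,(800,600),interpolation=cv2.INTER_CUBIC))
E
```

```text
(no output)
```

View pics/top0b.png

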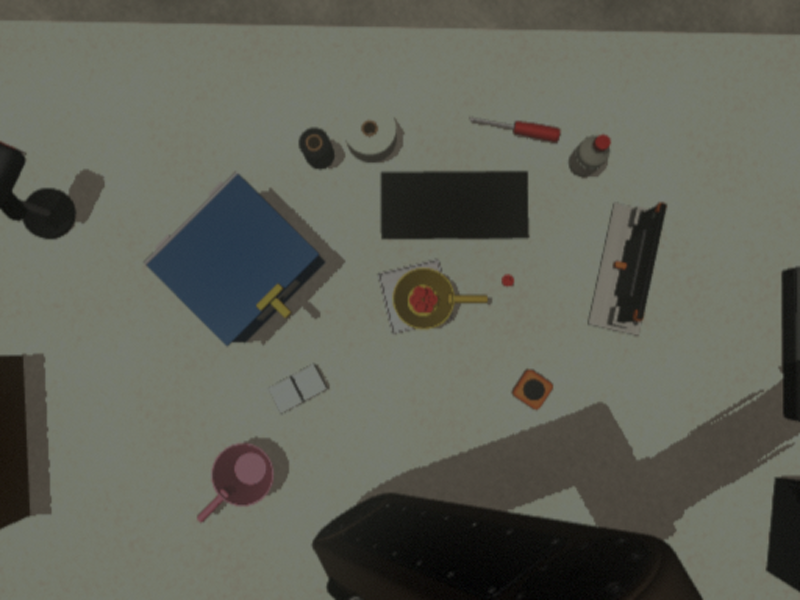

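View pics/side0b.png

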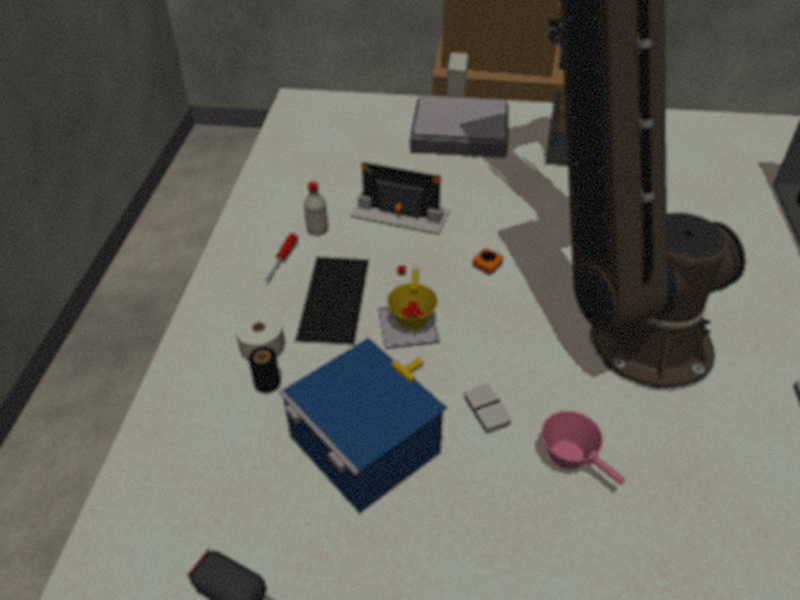

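Top view (800 px scale): the bin lid is at (235,260) with its lug at (272,298). The yellow cup is at (423,298), handle pointing right. One stray is at (508,281), the mat at (455,205) and the tablet at (640,265).

There are two cup-like things: yellow at (423,298), in the tray and holding plugs, and pink at (242,474). The yellow one fits the description. I'll confirm it in a crop and refine the angles.

```bash
cat > h.py <<'E'
import numpy as np, cv2
from scipy.spatial.transform import Rotation as R
def rpy(r): return R.from_euler('xyz',r,degrees=True)
def proj(s,P):
    c=(np.atleast_2d(P)-s["position"])@rpy(s["attitude"]).as_matrix()
    return np.c_[s["fx"]*c[:,0]/c[:,2]+s["cx"],s["fy"]*c[:,1]/c[:,2]+s["cy"]]
def back(s,uv,z):
    uv=np.atleast_2d(uv);d=np.c_[(uv[:,0]-s["cx"])/s["fx"],(uv[:,1]-s["cy"])/s["fy"],np.ones(len(uv))]@rpy(s["attitude"]).as_matrix().T
    return s["position"]+d*((z-s["position"][2])/d[:,2])[:,None]
def tool(zdir,ydir):
    z=np.array(zdir,float);z/=np.linalg.norm(z);y=np.array(ydir,float);y-=z*(y@z);y/=np.linalg.norm(y)
    return R.from_matrix(np.c_[np.cross(y,z),y,z])
def rows(wps,start=None):
    """wps: (pos, Rot, n rows); returns tool-axis rows (cm,deg)"""
    if start is None:
        from plant import get_obs
        o=get_obs();start=(np.array(o["tool_pos"]),rpy(o["orientation"]))
    p,r=start;out=[]
    for P,Q,n in wps:
        p0,r0=p,r;P=np.array(P,float);Q=r0 if Q is None else Q;rv=(r0.inv()*Q).as_rotvec()
        for k in range(1,n+1):
            t=p0+(P-p0)*k/n;q=r0*R.from_rotvec(rv*k/n)
            a=np.round(r.inv().apply(t-p)*100,1);b=np.round((r.inv()*q).as_rotvec(degrees=True),1)
            if max(abs(a))>4.1 or max(abs(b))>7.1: print("TOO BIG",a,b)
            p=p+r.apply(a/100);r=r*R.from_rotvec(b,degrees=True);out.append([*a,*b])
    out=[[float(x)+0.0 for x in o] for o in out]
    i=0
    for i in range(0,len(out),20): print(str(out[i:i+20]).replace(" ","").replace(".0,",",").replace(".0]","]").replace("-0,","0,"))
    print(len(out),"end",np.round(p,4),np.round(r.as_euler('xyz',degrees=True),1))
E
python3 - <<'E'
from h import *; from plant import *
s=snapshot("top");f=s["frame"]
k=.64
def az(a,b): d=b-a;return np.round(np.degrees(np.arctan2(d[1],d[0])),1)
L=back(s,np.array([[147,263],[238,174],[324,260],[229,345]])*k,.126);print("lid",L.round(3).tolist(),az(L[0],L[1]),az(L[3],L[2]),az(L[3],L[0]),az(L[2],L[1]), L.mean(0))
hsv=cv2.cvtColor(f,cv2.COLOR_RGB2HSV)
def box(m,z,name):
    n,l,st,ce=cv2.connectedComponentsWithStats(m.astype(np.uint8))
    for i in sorted(range(1,n),key=lambda i:-st[i,4])[:3]:
        if st[i,4]<8:continue
        ys,xs=np.where(l==i);b=cv2.boxPoints(cv2.minAreaRect(np.c_[xs,ys].astype(np.float32)));W=back(s,b,z)
        print(name,st[i,4],ce[i].round(),W[:,:2].round(3).tolist(),W.mean(0).round(3),az(W[0],W[1]),az(W[1],W[2]))
H,S,V=[hsv[...,i].astype(int) for i in range(3)]
m=np.zeros(H.shape,bool);m[105:157,238:345]=1
box((V<45)&m,.003,"mat")
m=np.zeros(H.shape,bool);m[160:220,240:320]=1
box((H>20)&(H<35)&(S>130)&m,.05,"cupyellow")
m=np.zeros(H.shape,bool);m[120:220,370:435]=1
box((V<60)&m,.132,"tablet")
box((H<20)&(S>140)&(V>70),.03,"redorange")
yy,xx=np.where((V<45)&m)
c=f[110:225,235:345];c2=f[120:220,370:440]
a=cv2.resize(c,None,fx=4,fy=4,interpolation=cv2.INTER_CUBIC);b=cv2.resize(c2,None,fx=4,fy=4.6,interpolation=cv2.INTER_CUBIC)
cv2.imwrite("pics/crop1.png",np.hstack([a,b])[:,:,::-1])
E
```

```text
lid [[0.523, 0.433, 0.126], [0.668, 0.294, 0.126], [0.534, 0.152, 0.126], [0.396, 0.298, 0.126]] -43.6 -46.6 46.9 46.4 [0.53030812 0.29408577 0.126     ]
mat 3803 [291. 131.] [[0.708, 0.069], [0.714, -0.186], [0.599, -0.187], [0.594, 0.066]] [ 0.654 -0.06   0.003] -88.8 -179.2
cupyellow 661 [279. 188.] [[0.512, 0.042], [0.57, -0.07], [0.483, -0.115], [0.425, -0.002]] [ 0.497 -0.036  0.05 ] -62.7 -153.2
tablet 1370 [408. 168.] [[0.452, -0.294], [0.643, -0.333], [0.634, -0.383], [0.442, -0.343]] [ 0.543 -0.338  0.132] -11.4 -100.9
tablet 22 [391. 202.] [[0.468, -0.295], [0.468, -0.3], [0.444, -0.3], [0.444, -0.296]] [ 0.456 -0.298  0.132] -88.7 -179.7
redorange 256 [271. 191.] [[0.504, 0.017], [0.505, -0.031], [0.46, -0.032], [0.458, 0.016]] [ 0.482 -0.008  0.03 ] -88.7 -178.8
redorange 216 [340. 249.] [[0.326, -0.16], [0.369, -0.188], [0.341, -0.231], [0.299, -0.203]] [ 0.334 -0.195  0.03 ] -32.8 -122.4
redorange 201 [344.  83.] [[0.777, -0.158], [0.797, -0.162], [0.783, -0.236], [0.763, -0.232]] [ 0.78  -0.197  0.03 ] -10.3 -100.4
```

View pics/crop1.png

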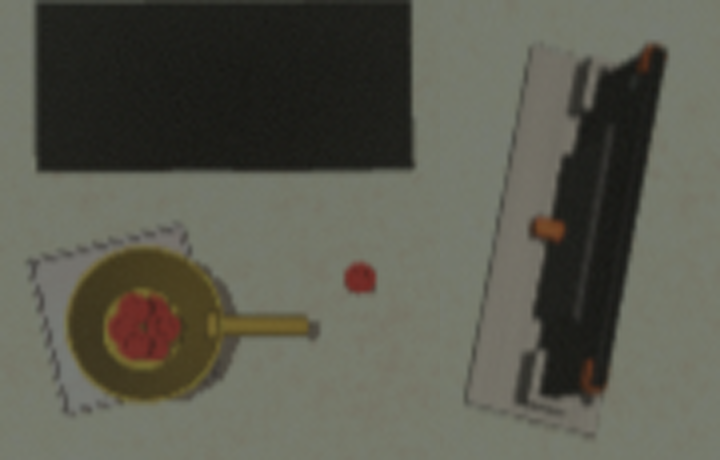

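The crop confirms the yellow cup: plugs at its centre, crop (145,325), sitting in the tray, handle level to the right. The stray shows at crop (360,278) and the tablet's orange tab at crop (547,229). Moving to the lug.

```bash
cat > geo.py <<'E'
from h import *
a=np.radians(46.3);yb=np.array([np.cos(a),np.sin(a),0]);xb=np.array([np.sin(a),-np.cos(a),0]);zz=np.array([0,0,1.])
hinge=np.array([.597,.366,.123])
def lidpose(th,tilt):
    t=np.radians(tilt);P=hinge+.211*(-np.cos(th)*yb+np.sin(th)*zz)
    return P,tool(np.sin(t)*yb-np.cos(t)*zz,-xb)
E
python3 - <<'E'
from geo import *
P,Q=lidpose(0,30)
print(P,Q.as_euler('xyz',degrees=True))
D=tool([0,0,-1],-xb)
rows([([.42,-.45,.33],None,10),([.5,-.1,.33],D,10),([.43,.10,.30],D,6),(P-.08*Q.as_matrix()[:,2],Q,6)])
E
```

```text
[0.45122381 0.21345393 0.123     ] [ 180.    30.  -133.7]
[[-3,1.4,-0.8,0,0,0],[-3,1.3,-0.9,0,0,0],[-3,1.4,-0.8,0,0,0],[-3,1.4,-0.9,0,0,0],[-3,1.4,-0.8,0,0,0],[-3,1.3,-0.9,0,0,0],[-3,1.4,-0.8,0,0,0],[-3,1.4,-0.9,0,0,0],[-3,1.3,-0.8,0,0,0],[-3,1.4,-0.8,0,0,0],[-1.6,3.2,0,0,0,-3.2],[-1.8,3.1,0,0,0,-3.3],[-2,3,0,0,0,-3.2],[-2.1,2.9,0,0,0,-3.3],[-2.3,2.8,0,0,0,-3.2],[-2.4,2.6,0,0,0,-3.2],[-2.6,2.5,0,0,0,-3.3],[-2.7,2.3,0,0,0,-3.2],[-2.9,2.2,0,0,0,-3.3],[-3,2,0,0,0,-3.2]]
[[-1.6,3.1,0.5,0,0,0],[-1.6,3.2,0.5,0,0,0],[-1.6,3.1,0.5,0,0,0],[-1.6,3.2,0.5,0,0,0],[-1.6,3.1,0.5,0,0,0],[-1.6,3.2,0.5,0,0,0],[-0.9,1,1.8,0,-5,0],[-0.8,1.1,1.9,0,-5,0],[-0.7,1,1.9,0,-5,0],[-0.4,1.1,2,0,-5,0],[-0.3,1,2,0,-5,0],[-0.1,1.1,2,0,-5,0]]
32 end [0.4237 0.1847 0.1921] [-180.    30.  -133.7]
```

Call:
play_rows(plan=[[-3,1.4,-0.8,0,0,0],[-3,1.3,-0.9,0,0,0],[-3,1.4,-0.8,0,0,0],[-3,1.4,-0.9,0,0,0],[-3,1.4,-0.8,0,0,0],[-3,1.3,-0.9,0,0,0],[-3,1.4,-0.8,0,0,0],[-3,1.4,-0.9,0,0,0],[-3,1.3,-0.8,0,0,0],[-3,1.4,-0.8,0,0,0],[-1.6,3.2,0,0,0,-3.2],[-1.8,3.1,0,0,0,-3.3],[-2,3,0,0,0,-3.2],[-2.1,2.9,0,0,0,-3.3],[-2.3,2.8,0,0,0,-3.2],[-2.4,2.6,0,0,0,-3.2],[-2.6,2.5,0,0,0,-3.3],[-2.7,2.3,0,0,0,-3.2],[-2.9,2.2,0,0,0,-3.3],[-3,2,0,0,0,-3.2]], grip=4)

```text
clock: 3.32
tool_pos: [0.5002, -0.0982, 0.33]
orientation: [-180.0, 0.0, -133.5]
force: [1.3, -0.5, 0.1]
opening: 0.04
gripper_force: 0.0
```

Call:
play_rows(plan=[[-1.6,3.1,0.5,0,0,0],[-1.6,3.2,0.5,0,0,0],[-1.6,3.1,0.5,0,0,0],[-1.6,3.2,0.5,0,0,0],[-1.6,3.1,0.5,0,0,0],[-1.6,3.2,0.5,0,0,0],[-0.9,1,1.8,0,-5,0],[-0.8,1.1,1.9,0,-5,0],[-0.7,1,1.9,0,-5,0],[-0.4,1.1,2,0,-5,0],[-0.3,1,2,0,-5,0],[-0.1,1.1,2,0,-5,0],[0,0,0,0,0,0],[0,0,0,0,0,0],[0,0,0,0,0,0]])

```text
clock: 4.57
tool_pos: [0.4252, 0.1846, 0.1952]
orientation: [-179.9, 29.7, -133.6]
force: [0.9, 0.2, 0.7]
opening: 0.04
gripper_force: 0.0
```

```bash
python3 - <<'E'
from geo import *; from plant import *
o=get_obs();print(o["clock"],np.round(o["joint_pos"],1),o["tool_pos"],o["orientation"])
s=snapshot("wrist");cv2.imwrite("pics/w1.png",s["frame"][:,:,::-1])
for c in("wrist","side","top"):
    if c!="wrist": snapshot(c)
    for t in("lid_lug","stray1"):print(c,t,[(np.round(d["position"],4).tolist(),round(d["score"],2)) for d in spot_point(c,t)][:4])
P,Q=lidpose(0,30);rows([(P,None,5)])
E
```

```text
4.5667 [ 49.1 -12.5 -51.1   3.9 -21.7 -96. ] [0.42521022 0.18463951 0.1951907 ] [-179.87525464   29.70523919 -133.59327285]
wrist lid_lug [([0.4549, 0.2143, 0.124], 0.8)]
wrist stray1 [([0.5354, 0.2988, 0.0047], 0.36)]
side lid_lug [([0.455, 0.2181, 0.1268], 0.89)]
side stray1 [([0.3327, -0.1973, -0.0003], 0.45)]
top lid_lug [([0.458, 0.2163, 0.1229], 0.96)]
top stray1 [([0.5158, -0.1541, -0.0004], 0.6)]
[[0,0,1.6,0,0,0],[0,0,1.6,0,0,0],[0,0.1,1.7,0,0,0],[0,0,1.6,0,0,0],[0,0,1.6,0,0,0]]
5 end [0.4514 0.2133 0.1229] [-180.    29.7 -133.7]
```

View pics/w1.png

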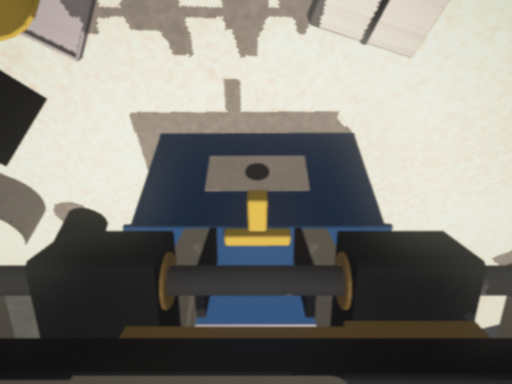

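The wrist view shows the lug at (257,212), centred between the fingers. Closing on it.

Call:
play_rows(plan=[[0,0,1.6,0,0,0],[0,0,1.6,0,0,0],[0,0.1,1.7,0,0,0],[0,0,1.6,0,0,0],[0,0,1.6,0,0,0],[0,0,0,0,0,0],[0,0,0,0,0,0]])

```text
clock: 5.6
tool_pos: [0.4509, 0.2123, 0.1217]
orientation: [-179.9, 29.5, -133.7]
force: [0.0, -0.4, -0.8]
opening: 0.0398
gripper_force: 0.0
```

Call:
play_rows(plan=[[0,0,0,0,0,0],[0,0,0,0,0,0],[0,0,0,0,0,0],[0,0,0,0,0,0],[0,0,0,0,0,0],[0,0,0,0,0,0],[0,0,0,0,0,0],[0,0,0,0,0,0]], grip=0.6)

```text
clock: 6.27
tool_pos: [0.451, 0.2132, 0.1233]
orientation: [-180.0, 29.7, -133.7]
force: [-6.5, -0.9, 8.1]
opening: 0.0135
gripper_force: 30.0
```

```bash
python3 - <<'E'
from geo import *; from plant import *
o=get_obs();p=np.array(o["tool_pos"]);print(np.round(o["joint_pos"],1),p,o["force"],o["opening"],o["gripper_force"])
h=p+.211*yb; print(h)
import geo
geo.hinge=h
W=[]
for k in range(1,19):
    th=1.45*k/18;P,Q=lidpose(th,30-30*k/18);W.append((P,Q,1))
rows(W)
E
```

```text
[  47.7   -0.6  -58.2   14.8   -2.7 -106. ] [0.45104783 0.21321002 0.12325347] [-6.53276247 -0.90114997  8.10632812] 0.01350565781955114 30.003467202186584
[0.59682402 0.36575609 0.12325347]
[[-0.9,0,-1.4,0,1.4,0],[-1,0,-1.4,0,1.7,0],[-1,0,-1.4,0,1.6,0],[-1.2,0,-1.2,0,1.7,0],[-1.1,0,-1.3,0,1.7,0],[-1.3,0,-1.1,0,1.6,0],[-1.3,0,-1.1,0,1.7,0],[-1.3,0,-1,0,1.7,0],[-1.4,0,-1,0,1.6,0],[-1.5,0,-0.9,0,1.7,0],[-1.5,0,-0.8,0,1.7,0],[-1.5,0,-0.7,0,1.6,0],[-1.6,0,-0.6,0,1.7,0],[-1.6,0,-0.6,0,1.7,0],[-1.6,0,-0.5,0,1.6,0],[-1.7,0,-0.4,0,1.7,0],[-1.7,0,-0.3,0,1.7,0],[-1.6,0,-0.2,0,1.6,0]]
18 end [0.5789 0.3472 0.3326] [-180.     0.  -133.7]
```

```bash
python3 - <<'E'
from geo import *; from plant import *
import geo
geo.hinge=np.array([.5968,.3658,.1233])
W=[]
for k in range(1,21):
    th=1.45*k/20;P,Q=lidpose(th,max(0,30-4*k));W.append((P,Q,1))
rows(W)
E
```

```text
[[-0.8,0,-1.3,0,3.7,0],[-0.8,0,-1.3,0,4,0],[-0.8,0,-1.3,0,4,0],[-0.9,0,-1.3,0,4,0],[-0.8,0,-1.3,0,4,0],[-0.8,0,-1.3,0,4,0],[-0.9,0,-1.2,0,4,0],[-0.8,0,-1.3,0,2,0],[-0.9,0,-1.3,0,0,0],[-1,0,-1.1,0,0,0],[-1,0,-1.1,0,0,0],[-1.1,0,-1.1,0,0,0],[-1.3,0,-0.9,0,0,0],[-1.2,0,-0.9,0,0,0],[-1.4,0,-0.7,0,0,0],[-1.3,0,-0.7,0,0,0],[-1.5,0,-0.5,0,0,0],[-1.4,0,-0.5,0,0,0],[-1.5,0,-0.3,0,0,0],[-1.5,0,-0.3,0,0,0]]
20 end [0.5791 0.3474 0.3329] [-180.     0.  -133.7]
```

Call:
play_rows(plan=[[-0.8,0,-1.3,0,3.7,0],[-0.8,0,-1.3,0,4,0],[-0.8,0,-1.3,0,4,0],[-0.9,0,-1.3,0,4,0],[-0.8,0,-1.3,0,4,0],[-0.8,0,-1.3,0,4,0],[-0.9,0,-1.2,0,4,0],[-0.8,0,-1.3,0,2,0]])

```text
clock: 6.93
tool_pos: [0.4738, 0.2372, 0.2356]
orientation: [-179.9, 0.2, -133.9]
force: [-6.0, 7.7, -5.3]
opening: 0.0136
gripper_force: 30.0
```

```bash
python3 - <<'E'
from geo import *; from plant import *
import geo
geo.hinge=np.array([.5968,.3658,.1233])
o=get_obs();p=np.array(o["tool_pos"]);print(np.round(o["joint_pos"],1),p,o["orientation"],o["force"],o["opening"],o["gripper_force"])
print(np.linalg.norm(p-geo.hinge), np.arctan2(p[2]-.1233,-(p-geo.hinge)@yb))
print([(np.round(d["position"],4).tolist(),round(d["score"],2)) for c in("side","top") if snapshot(c) for d in spot_point(c,"lid_lug")][:4])
E
```

```text
[ 47.9   7.1 -18.6   0.1 -64.  -91.8] [0.47384235 0.23721922 0.23559548] [-179.91783519    0.22952524 -133.85709949] [-6.01436971  7.67179516 -5.27131195] 0.013628691952883135 29.997290074825287
0.21038506232321288 0.5630426944520318
[([0.4778, 0.2417, 0.238], 0.79)]
```

Call:
play_rows(plan=[[-0.9,0,-1.3,0,0,0],[-1,0,-1.1,0,0,0],[-1,0,-1.1,0,0,0],[-1.1,0,-1.1,0,0,0],[-1.3,0,-0.9,0,0,0],[-1.2,0,-0.9,0,0,0],[-1.4,0,-0.7,0,0,0],[-1.3,0,-0.7,0,0,0],[-1.5,0,-0.5,0,0,0],[-1.4,0,-0.5,0,0,0],[-1.5,0,-0.3,0,0,0],[-1.5,0,-0.3,0,0,0],[0,0,0,0,0,0],[0,0,0,0,0,0],[0,0,0,0,0,0],[0,0,0,0,0,0],[0,0,0,0,0,0],[0,0,0,0,0,0]])

```text
clock: 8.63
tool_pos: [0.5773, 0.347, 0.33]
orientation: [-180.0, 0.6, -133.8]
force: [-7.6, 8.1, -3.5]
opening: 0.0136
gripper_force: 30.0
```

```bash
python3 - <<'E'
from geo import *; from plant import *
import geo
geo.hinge=np.array([.5968,.3658,.1233])
o=get_obs();p=np.array(o["tool_pos"]);print(np.round(o["joint_pos"],1),p,o["orientation"],o["force"],o["opening"],o["gripper_force"])
print(np.linalg.norm(p-geo.hinge), np.arctan2(p[2]-.1233,-(p-geo.hinge)@yb))
print([(np.round(d["position"],4).tolist(),round(d["score"],2)) for c in("side","top") if snapshot(c) for d in spot_point(c,"lid_lug")][:4])
W=[(*lidpose(1.45-.23*k/8,0),1) for k in range(1,9)]
rows(W)
E
```

```text
[ 47.6  18.    7.8   0.  -79.2 -91.4] [0.57725516 0.34697998 0.33002219] [-179.98942404    0.58151843 -133.78112365] [-7.64820362  8.11534564 -3.52667395] 0.01357452542696857 29.998984336853027
0.20849522407894872 1.4404009434133593
[([0.5788, 0.3503, 0.3302], 0.67), ([0.576, 0.3466, 0.3264], 0.74), ([0.5181, -0.1543, 0.002], 0.69), ([0.7723, 0.0926, 0.0002], 0.45)]
[[0.4,-0.1,-0.2,0,0.6,-0.1],[0.6,0,0.1,0,0,0],[0.6,0,0.1,0,0,0],[0.6,0,0.2,0,0,0],[0.6,0,0.1,0,0,0],[0.6,0,0.2,0,0,0],[0.6,0,0.2,0,0,0],[0.5,0,0.2,0,0,0]]
8 end [0.5469 0.3137 0.321 ] [-180.    -0.  -133.7]
```

Call:
play_rows(plan=[[-0.3,0,0,0,0,0],[-0.3,0,0,0,0,0],[0,0,0,0,0,0],[0,0,0,0,0,0],[0,0,0,0,0,0],[0,0,0,0,0,0],[0.6,0,0,0,0,0],[0.6,0,0.1,0,0,0],[0.6,0,0.1,0,0,0],[0.6,0,0.1,0,0,0],[0.6,0,0.2,0,0,0],[0.6,0,0.1,0,0,0],[0.5,0,0.2,0,0,0],[0.4,0,0.1,0,0,0],[0,0,0,0,0,0],[0,0,0,0,0,0]])

```text
clock: 10.17
tool_pos: [0.5507, 0.3188, 0.3217]
orientation: [-180.0, 0.7, -133.8]
force: [-7.6, 8.8, 0.5]
opening: 0.0138
gripper_force: 30.0
```

```bash
python3 - <<'E'
from geo import *; from plant import *
import geo
geo.hinge=np.array([.5968,.3658,.1233])
o=get_obs();p=np.array(o["tool_pos"]);print(p,o["force"],o["opening"],o["gripper_force"])
print(np.linalg.norm(p-geo.hinge), np.arctan2(p[2]-.1233,-(p-geo.hinge)@yb))
print([(np.round(d["position"],4).tolist(),round(d["score"],2)) for c in("side","top") if snapshot(c) for d in spot_point(c,"lid_lug")][:4])
E
```

```text
[0.55067668 0.31878301 0.32166635] [-7.6293587   8.83592793  0.49579137] 0.013775984653570343 29.99699592590332
0.2090147576435931 1.250246689773074
[([0.554, 0.3221, 0.3175], 0.93)]
```

Call:
play_rows(plan=[[0.2,0,0,0,0,0],[0,0,0,0,0,0],[0,0,0,0,0,0]])

```text
clock: 10.62
tool_pos: [0.5495, 0.3175, 0.3212]
orientation: [-180.0, 0.7, -133.8]
force: [-6.9, 8.9, -1.5]
opening: 0.0137
gripper_force: 30.0
```

Call:
play_rows(plan=[[0.2,0,0.1,0,0,0],[0,0,0,0,0,0],[0,0,0,0,0,0]])

```text
clock: 10.87
tool_pos: [0.5484, 0.3164, 0.3206]
orientation: [-180.0, 0.8, -133.8]
force: [-6.2, 10.6, 0.1]
opening: 0.0136
gripper_force: 30.0
```

Call:
play_rows(plan=[[0.2,0,0.1,0,0,0],[0,0,0,0,0,0],[0,0,0,0,0,0]])

```text
clock: 11.12
tool_pos: [0.5474, 0.3154, 0.3202]
orientation: [-179.9, 0.8, -133.8]
force: [-5.4, 10.5, 0.6]
opening: 0.014
gripper_force: 30.0
```

Call:
play_rows(plan=[[0,0,0,0,0,0],[0,0,0,0,0,0],[0,0,0,0,0,0],[0,0,0,0,0,0],[0,0,0,0,0,0]], grip=3.2)

```text
clock: 11.53
tool_pos: [0.5486, 0.3117, 0.3202]
orientation: [-179.7, 0.6, -133.9]
force: [-0.1, -0.0, 0.3]
opening: 0.0319
gripper_force: 0.0
```

Call:
play_rows(plan=[[0,0,-0.8,0,0,0],[0,0,-1.5,0,0,0],[0,0,-2,0,0,0],[0,0,-2,0,0,0],[0,0,-2,0,0,0],[0,0,-1,0,0,0]])

```text
clock: 12.03
tool_pos: [0.5481, 0.3115, 0.4168]
orientation: [-179.6, 0.9, -133.9]
force: [-0.4, -0.2, 0.4]
opening: 0.0319
gripper_force: 0.0
```

```bash
python3 - <<'E'
from geo import *; from plant import *
r=[]
for c in("side","top"):
    s=snapshot(c);r.append(s["frame"])
    print(c,[(t,np.round(d["position"],4).tolist(),round(d["score"],2)) for t in("lid_lug","stray1","cup","tray") for d in spot_point(c,t)[:3]])
a=cv2.resize(r[0][170:330,160:310],None,fx=2.6,fy=2.6);b=cv2.resize(r[1][80:240,80:400],None,fx=1.25,fy=2.6)
cv2.imwrite("pics/lid.png",np.hstack([a,b])[:,:,::-1])
E
```

```text
side [('lid_lug', [0.552, 0.3205, 0.3194], 0.74), ('stray1', [0.5199, -0.155, -0.0031], 0.57), ('cup', [0.4733, -0.0107, 0.0049], 0.84), ('cup', [0.3343, -0.199, -0.0018], 0.67), ('cup', [0.1835, 0.2853, -0.0019], 0.61), ('tray', [0.4878, 0.01, -0.0014], 0.97), ('tray', [0.4776, -0.0092, 0.0003], 0.35), ('tray', [0.5352, 0.2999, -0.0051], 0.2)]
top [('lid_lug', [0.5512, 0.3181, 0.3163], 0.95), ('stray1', [0.5167, -0.1528, -0.0006], 0.62), ('stray1', [0.4864, 0.0091, -0.0052], 0.6), ('cup', [0.1834, 0.2859, -0.0], 0.84), ('cup', [0.4804, -0.0033, 0.0027], 0.61), ('tray', [0.4828, 0.0098, 0.0004], 0.71)]
```

View pics/lid.png

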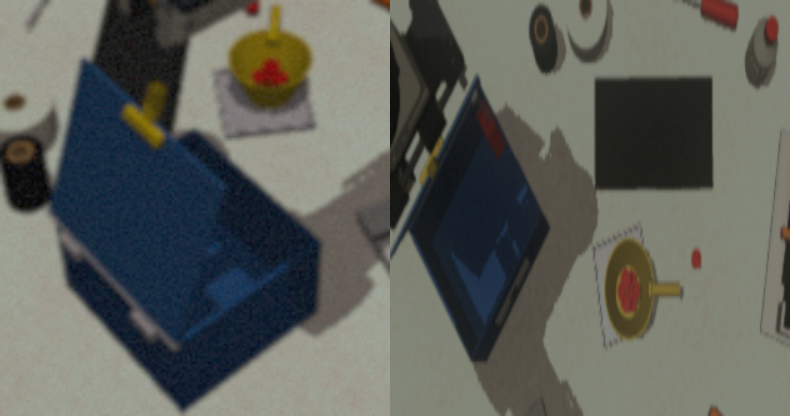

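The lid rests on its stay: the lug reads 1.25 rad and stays there with the gripper clear. Next I'll test the pouring roll empty, before picking up the cup.

Call:
play_rows(plan=[[3,0.6,0,0,0,0],[3,0.6,0,0,0,0],[3,0.6,0,0,0,0],[3,0.7,0,0,0,0],[3,0.7,2,0,0,0],[0,0,3,0,0,0],[0,0,3,0,0,0],[0,0,3,0,0,0],[0,0,3,0,0,0]])

```text
clock: 13.28
tool_pos: [0.4217, 0.2261, 0.2706]
orientation: [-179.7, 0.7, -133.9]
force: [-0.3, 0.6, 0.2]
opening: 0.0322
gripper_force: 0.0
```

Call:
play_rows(plan=[[0,0,0,-7,0,0],[0,0,0,-7,0,0],[0,0,0,-7,0,0],[0,0,0,-7,0,0],[0,0,0,-7,0,0],[0,0,0,-7,0,0],[0,0,0,-7,0,0],[0,0,0,-7,0,0],[0,0,0,-7,0,0],[0,0,0,-7,0,0],[0,0,0,-7,0,0],[0,0,0,-7,0,0],[0,0,0,-7,0,0],[0,0,0,-7,0,0],[0,0,0,-7,0,0],[0,0,0,0,0,0],[0,0,0,0,0,0]])

```text
clock: 14.7
tool_pos: [0.4222, 0.2262, 0.2689]
orientation: [75.2, 0.3, -133.9]
force: [0.5, -0.3, 1.1]
opening: 0.0322
gripper_force: 0.0
```

```bash
python3 - <<'E'
from geo import *; from plant import *
o=get_obs();print(np.round(o["joint_pos"],1),o["tool_pos"],rpy(o["orientation"]).as_matrix().round(2).tolist(),xb,yb)
E
```

```text
[   3.7   46.1    6.   -72.5 -131.6  -48.6] [0.42224669 0.22624541 0.26885431] [[-0.69, 0.18, -0.7], [-0.72, -0.18, 0.67], [-0.01, 0.97, 0.25]] [ 0.72296715 -0.69088241  0.        ] [0.69088241 0.72296715 0.        ]
```

Call:
play_rows(plan=[[0,0,-0.2,7,0,0],[0,0,-0.2,7,0,0],[0,0,0,7,0,0],[0,0,0,7,0,0],[0,0,0,7,0,0],[0,0,0,7,0,0],[0,0,0,7,0,0],[0,0,0,7,0,0],[0,0,0,7,0,0],[0,0,0,7,0,0],[0,0,0,7,0,0],[0,0,0,7,0,0],[0,0,0,7,0,0],[0,0,0,7,0,0],[0,0,0,7,0,0],[0,0,0,0,0,0]], grip=4)

```text
clock: 16.03
tool_pos: [0.4239, 0.2262, 0.2756]
orientation: [-179.2, 1.4, -133.4]
force: [-0.1, -1.1, -0.7]
opening: 0.0397
gripper_force: 0.0
```

```bash
python3 - <<'E'
from geo import *
Q=tool([0,0,-1],[-1,0,0]);print(Q.as_euler('xyz',degrees=True))
rows([([.480,-.099,.15],Q,12)])
E
```

```text
[180.   0. -90.]
[[1.7,-2.2,1,-0.1,0.1,-3.6],[1.8,-2.1,1.1,-0.1,0.1,-3.6],[1.9,-1.9,1,-0.1,0.1,-3.7],[2.1,-1.9,1,-0.1,0,-3.6],[2.1,-1.7,1.1,-0.1,0.1,-3.6],[2.3,-1.6,1,-0.1,0.1,-3.6],[2.3,-1.4,1.1,-0.2,0.1,-3.6],[2.5,-1.3,1,-0.1,0.1,-3.6],[2.5,-1.1,1,-0.1,0.1,-3.7],[2.6,-1,1.1,-0.1,0,-3.6],[2.6,-0.8,1,-0.1,0.1,-3.6],[2.7,-0.6,1,-0.1,0.1,-3.6]]
12 end [ 0.48   -0.0994  0.1504] [180.   0. -90.]
```

Call:
play_rows(plan=[[1.7,-2.2,1,-0.1,0.1,-3.6],[1.8,-2.1,1.1,-0.1,0.1,-3.6],[1.9,-1.9,1,-0.1,0.1,-3.7],[2.1,-1.9,1,-0.1,0,-3.6],[2.1,-1.7,1.1,-0.1,0.1,-3.6],[2.3,-1.6,1,-0.1,0.1,-3.6],[2.3,-1.4,1.1,-0.2,0.1,-3.6],[2.5,-1.3,1,-0.1,0.1,-3.6],[2.5,-1.1,1,-0.1,0.1,-3.7],[2.6,-1,1.1,-0.1,0,-3.6],[2.6,-0.8,1,-0.1,0.1,-3.6],[2.7,-0.6,1,-0.1,0.1,-3.6],[0,0,0,0,0,0],[0,0,0,0,0,0]])

```text
clock: 17.2
tool_pos: [0.478, -0.1041, 0.1483]
orientation: [179.5, -0.1, -90.6]
force: [-0.0, -0.2, 0.6]
opening: 0.0403
gripper_force: 0.0
```

```bash
python3 - <<'E'
from geo import *; from plant import *
s=snapshot("wrist");cv2.imwrite("pics/w2.png",s["frame"][:,:,::-1])
print([(t,np.round(d["position"],4).tolist(),round(d["score"],2)) for t in("cup","tray","stray1") for d in spot_point("wrist",t)[:2]])
o=get_obs();print(o["tool_pos"],o["orientation"],np.round(o["joint_pos"],1))
H,S,V=np.moveaxis(cv2.cvtColor(s["frame"],cv2.COLOR_RGB2HSV).astype(int),2,0)
m=(H>18)&(H<38)&(S>120)&(V>60)
ys,xs=np.where(m);print(xs.min(),xs.max(),ys.min(),ys.max())
for y in range(0,384,16):
    x=np.where(m[y])[0]
    if 4<len(x)<60: print(y,x.min(),x.max(),back(s,[[(x.min()+x.max())/2,y]],.048).round(4))
for x in range(0,512,20):
    y=np.where(m[:,x])[0]
    if 4<len(y)<60: print("c",x,y.min(),y.max(),back(s,[[x,(y.min()+y.max())/2]],.048).round(4))
E
```

```text
[('stray1', [0.5171, -0.1522, -0.0025], 0.65)]
[ 0.4774533  -0.10205039  0.14761168] [ 1.79362296e+02 -1.33645805e-01 -9.04456575e+01] [ 11.1   8.5 -29.8   0.  -52.4 -11.5]
124 484 185 337
192 240 255 [[ 0.4819 -0.1069  0.048 ]]
208 241 255 [[ 0.4817 -0.094   0.048 ]]
224 242 256 [[ 0.4812 -0.0808  0.048 ]]
240 242 257 [[ 0.481  -0.0671  0.048 ]]
256 240 342 [[ 0.4477 -0.0525  0.048 ]]
304 165 346 [[ 0.4769 -0.008   0.048 ]]
c 160 282 335 [[ 0.5577 -0.0051  0.048 ]]
c 180 327 336 [[0.5426 0.0184 0.048 ]]
c 200 317 333 [[0.5249 0.012  0.048 ]]
c 220 295 335 [[0.5073 0.0023 0.048 ]]
c 240 189 332 [[ 0.489  -0.0491  0.048 ]]
c 260 253 332 [[ 0.473  -0.0191  0.048 ]]
c 280 296 326 [[ 0.4561 -0.0007  0.048 ]]
c 300 296 337 [[0.4389 0.0051 0.048 ]]
c 380 321 337 [[0.3689 0.0192 0.048 ]]
c 460 322 332 [[0.2992 0.0185 0.048 ]]
```

View pics/w2.png

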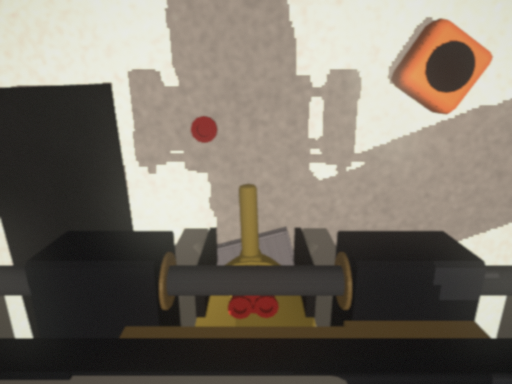

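The handle shows at (248,220), centred between the fingers at (195,315). Descending.

Call:
play_rows(plan=[[0,0,2,0,0,0],[-0.1,-0.1,2,0,0,0.5],[-0.1,-0.1,2,0,0,0.5],[0,0,1.5,0,0,0],[0,0,0,0,0,0],[0,0,0,0,0,0],[0,0,0,0,0,0]])

```text
clock: 17.98
tool_pos: [0.4783, -0.1004, 0.072]
orientation: [179.2, -0.2, -91.4]
force: [-0.5, 0.3, -0.7]
opening: 0.0399
gripper_force: 0.0
```

Call:
play_rows(plan=[[-0.3,-0.3,0.5,0.8,0,-1.9],[0,0,1,0,0,0],[0,0,0.8,0,0,0],[0,0,0,0,0,0],[0,0,0,0,0,0],[0,0,0,0,0,0]])

```text
clock: 18.48
tool_pos: [0.4808, -0.0981, 0.0483]
orientation: [180.0, -0.2, -89.6]
force: [0.3, -0.3, 0.5]
opening: 0.0402
gripper_force: 0.0
```

Call:
play_rows(plan=[[0,0,0,0,0,0],[0,0,0,0,0,0],[0,0,0,0,0,0],[0,0,0,0,0,0],[0,0,0,0,0,0],[0,0,0,0,0,0],[0,0,0,0,0,0]], grip=0.5)

```text
clock: 19.07
tool_pos: [0.4804, -0.0981, 0.0478]
orientation: [179.9, -0.2, -89.6]
force: [-0.1, -0.0, 0.5]
opening: 0.013
gripper_force: 30.0
```

Call:
play_rows(plan=[[0,0,-0.5,0,0,0],[0,0,-1,0,0,0],[0,0,-1.5,0,0,0],[0,0,-1.5,0,0,0],[0,0,0,0,0,0],[0,0,0,0,0,0],[0,0,0,0,0,0]])

```text
clock: 19.65
tool_pos: [0.4798, -0.098, 0.0922]
orientation: [179.9, -0.2, -89.6]
force: [-0.8, 0.1, -2.2]
opening: 0.0129
gripper_force: 30.0
```

```bash
python3 - <<'E'
from geo import *; from plant import *
s=snapshot("top");f=s["frame"];s2=snapshot("side")
print([(t,np.round(d["position"],4).tolist(),round(d["score"],2)) for c in("top","side") for t in("cup","stray1","lid_lug") for d in spot_point(c,t)[:2]])
Q=tool([0,0,-1],-xb)
B=hinge-.09*yb
print("B",B)
T=B-.134*yb-.03*xb;T[2]=.245
rows([([.470,-.04,.2],None,5),([.40,.12,.25],Q,13),(T,Q,5)])
E
```

```text
[('cup', [0.1811, 0.284, 0.0], 0.6), ('lid_lug', [0.5496, 0.3197, 0.3172], 0.84), ('cup', [0.475, -0.0111, 0.0446], 0.88), ('cup', [0.184, 0.2826, -0.0007], 0.79), ('stray1', [0.5308, 0.3009, 0.0001], 0.39), ('lid_lug', [0.5511, 0.3223, 0.321], 0.95), ('lid_lug', [0.3344, -0.1993, 0.0011], 0.43)]
B [0.53482058 0.30093296 0.123     ]
[[-1.2,0.2,-2.2,0,0,0],[-1.1,0.2,-2.1,0,0,0],[-1.2,0.2,-2.2,0,0,0],[-1.1,0.2,-2.1,0,0,0],[-1.2,0.2,-2.2,0,0,0],[-1.2,0.5,-0.4,0,0,3.4],[-1.2,0.6,-0.4,0,0,3.4],[-1.2,0.7,-0.4,0,-0.1,3.4],[-1.1,0.7,-0.3,0,0,3.4],[-1.1,0.9,-0.4,0,0,3.4],[-1,0.8,-0.4,0,0,3.4],[-1,0.9,-0.4,0,0,3.4],[-0.9,1,-0.4,0,0,3.3],[-0.8,1.1,-0.4,0,-0.1,3.4],[-0.8,1,-0.3,0,0,3.4],[-0.7,1.2,-0.4,0,0,3.4],[-0.7,1.1,-0.4,0,0,3.4],[-0.6,1.3,-0.4,0.1,0,3.4],[-1.8,1.1,0.1,0,0,0],[-1.8,1.2,0.1,0,0,0]]
[[-1.8,1.1,0.1,0,0,0],[-1.8,1.2,0.1,0,0,0],[-1.8,1.1,0.1,0,0,0]]
23 end [0.4206 0.2248 0.2451] [-180.    -0.  -133.7]
```

```bash
python3 - <<'E'
from geo import *
Q=tool([0,0,-1],-xb)
rows([([.470,-.04,.2],None,4),([.4206,.2248,.245],Q,16)])
E
```

```text
[[-1.4,0.3,-2.7,0,0,0],[-1.5,0.2,-2.7,0,0,0],[-1.4,0.3,-2.7,0,0,0],[-1.5,0.2,-2.7,0,0,0],[-1.7,0.3,-0.3,0,0,2.8],[-1.6,0.4,-0.3,0,0,2.7],[-1.6,0.4,-0.3,0,0,2.8],[-1.6,0.6,-0.2,0,-0.1,2.7],[-1.6,0.6,-0.3,0,0,2.8],[-1.5,0.7,-0.3,0,0,2.7],[-1.5,0.7,-0.3,0,0,2.8],[-1.5,0.8,-0.3,0,0,2.8],[-1.4,0.9,-0.2,0,0,2.7],[-1.4,1,-0.3,0,0,2.8],[-1.3,1,-0.3,0,-0.1,2.7],[-1.3,1.1,-0.3,0,0,2.8],[-1.2,1.2,-0.3,0,0,2.7],[-1.2,1.2,-0.2,0,0,2.8],[-1.1,1.2,-0.3,0,0,2.8],[-1,1.4,-0.3,0,0,2.7]]
20 end [0.4202 0.2248 0.245 ] [ 180.    -0.  -133.7]
```

Call:
play_rows(plan=[[-1.4,0.3,-2.7,0,0,0],[-1.5,0.2,-2.7,0,0,0],[-1.4,0.3,-2.7,0,0,0],[-1.5,0.2,-2.7,0,0,0],[-1.7,0.3,-0.3,0,0,2.8],[-1.6,0.4,-0.3,0,0,2.7],[-1.6,0.4,-0.3,0,0,2.8],[-1.6,0.6,-0.2,0,-0.1,2.7],[-1.6,0.6,-0.3,0,0,2.8],[-1.5,0.7,-0.3,0,0,2.7],[-1.5,0.7,-0.3,0,0,2.8],[-1.5,0.8,-0.3,0,0,2.8],[-1.4,0.9,-0.2,0,0,2.7],[-1.4,1,-0.3,0,0,2.8],[-1.3,1,-0.3,0,-0.1,2.7],[-1.3,1.1,-0.3,0,0,2.8],[-1.2,1.2,-0.3,0,0,2.7],[-1.2,1.2,-0.2,0,0,2.8],[-1.1,1.2,-0.3,0,0,2.8],[-1,1.4,-0.3,0,0,2.7]])

```text
clock: 21.72
tool_pos: [0.4198, 0.2254, 0.2451]
orientation: [180.0, -0.0, -133.8]
force: [-0.7, 0.7, -2.4]
opening: 0.013
gripper_force: 30.0
```

Call:
play_rows(plan=[[0,0,0,0,0,0],[0,0,0,0,0,0],[0,0,0,0,0,0]])

```text
clock: 21.97
tool_pos: [0.4199, 0.2244, 0.2449]
orientation: [180.0, -0.1, -133.6]
force: [-0.4, 0.1, -2.1]
opening: 0.0133
gripper_force: 30.0
```

```bash
python3 - <<'E'
from geo import *; from plant import *
s=snapshot("top");f=s["frame"];s2=snapshot("side")
print([(c,t,np.round(d["position"],4).tolist(),round(d["score"],2)) for c in("top","side") for t in("cup","lid_lug","tray","stray1") for d in spot_point(c,t)[:2]])
o=get_obs();p=np.array(o["tool_pos"]);B=hinge-.09*yb;c=p+.094*yb-B;print(p,o["orientation"],"cup in bin",c@xb,c@yb)
a=cv2.resize(s2["frame"][150:330,150:350],None,fx=2,fy=2);b=cv2.resize(f[80:260,60:260],None,fx=2,fy=2)
cv2.imwrite("pics/pour0.png",np.hstack([a,b])[:,:,::-1])
E
```

```text
[('top', 'cup', [0.4761, 0.2858, 0.1886], 0.87), ('top', 'cup', [0.1861, 0.2863, -0.0012], 0.79), ('top', 'lid_lug', [0.5503, 0.3194, 0.3169], 0.82), ('top', 'lid_lug', [0.5447, -0.3367, 0.0319], 0.61), ('top', 'tray', [0.4855, 0.0102, -0.0002], 0.86), ('top', 'stray1', [0.4558, -0.1341, -0.0009], 0.6), ('top', 'stray1', [0.5464, -0.3337, 0.0322], 0.32), ('side', 'cup', [0.4758, 0.2813, 0.1892], 0.91), ('side', 'cup', [0.184, 0.2847, -0.0008], 0.56), ('side', 'tray', [0.4879, 0.0099, -0.0015], 0.66), ('side', 'tray', [0.4778, 0.2858, 0.189], 0.56), ('side', 'stray1', [0.3218, 0.2082, 0.0], 0.41)]
[0.42023805 0.22466352 0.24530297] [ 1.79972351e+02 -1.92316556e-03 -1.33698131e+02] cup in bin -0.030146197609596186 -0.04030335016880543
```

View pics/pour0.png

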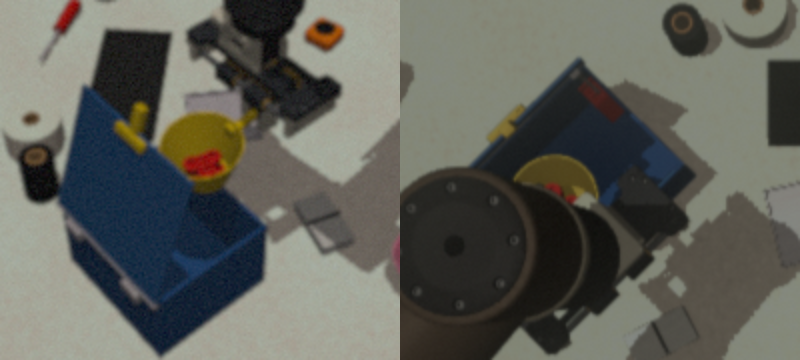

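The cup (left part at (200,150), right part at (555,185)) hangs over the open bin and the lid is clear. The networks also show the stray knocked to about (0.456,-0.134). Nudging 1 cm inward, then pouring.

Call:
play_rows(plan=[[-0.5,0,0,0,0,0],[-0.5,0,0,-3,0,0],[0,0,0,-7,0,0],[0,0,0,-7,0,0],[0,0,0,-7,0,0],[0,0,0,-7,0,0],[0,0,0,-7,0,0],[0,0,0,-7,0,0],[0,0,0,-7,0,0],[0,0,0,-7,0,0],[0,0,0,-5,0,0],[0,0,0,-5,0,0],[0,0,0,-5,0,0],[0,0,0,-5,0,0],[0,0,0,-5,0,0],[0,0,0,-5,0,0],[0,0,0,-5,0,0],[0,0,0,-5,0,0],[0,0,0,-5,0,0],[0,0,0,0,0,0]])

```text
clock: 24.13
tool_pos: [0.4271, 0.232, 0.2417]
orientation: [75.4, -0.4, -133.8]
force: [0.4, 0.4, -1.5]
opening: 0.0131
gripper_force: 30.0
```

Call:
play_rows(plan=[[0,0,0,-3,0,0],[0,0,0,0,0,0],[0,0,0,0,0,0],[0,0,0,0,0,0],[0,0,0,0,0,0],[0,0,0,0,0,0],[0,0,0,0,0,0],[0,0,0,0,0,0]])

```text
clock: 24.8
tool_pos: [0.4271, 0.2321, 0.2457]
orientation: [73.0, 0.0, -133.7]
force: [0.6, -0.2, -2.1]
opening: 0.013
gripper_force: 30.0
```

```bash
python3 - <<'E'
from geo import *; from plant import *
s=snapshot("top");f=s["frame"];s2=snapshot("side")
print([(c,t,np.round(d["position"],3).tolist(),round(d["score"],2)) for c in("top","side") for t in("cup","lid_lug","plug1") for d in spot_point(c,t)[:6]])
o=get_obs();print(np.round(o["joint_pos"],1))
a=cv2.resize(s2["frame"][150:330,150:350],None,fx=2,fy=2);b=cv2.resize(f[80:260,60:260],None,fx=2,fy=2)
cv2.imwrite("pics/pour1.png",np.hstack([a,b])[:,:,::-1])
E
```

```text
[('top', 'cup', [0.458, -0.132, -0.001], 0.65), ('top', 'lid_lug', [0.551, 0.319, 0.316], 0.81), ('top', 'plug1', [0.636, 0.306, 0.019], 0.58), ('top', 'plug1', [0.55, 0.317, 0.314], 0.56), ('side', 'cup', [0.183, 0.284, -0.0], 0.88), ('side', 'cup', [0.448, 0.328, 0.261], 0.71), ('side', 'lid_lug', [0.55, 0.32, 0.322], 0.81), ('side', 'lid_lug', [0.544, -0.359, 0.004], 0.48), ('side', 'plug1', [0.532, 0.277, 0.016], 0.62), ('side', 'plug1', [0.544, -0.359, 0.007], 0.27), ('side', 'plug1', [0.46, -0.135, 0.001], 0.24)]
[   4.4   49.5    6.7  -72.9 -131.9  -47.2]
```

View pics/pour1.png

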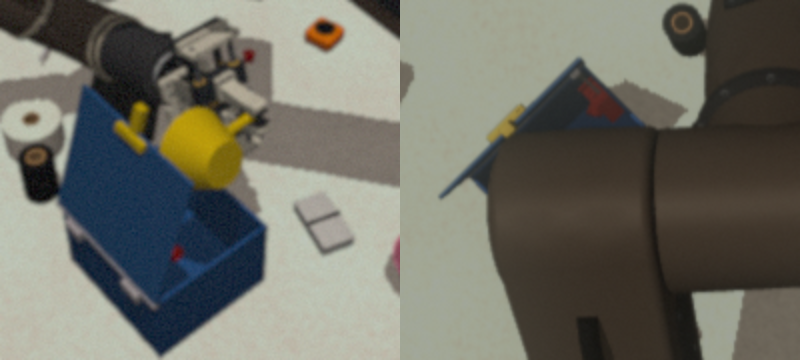

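Call:
play_rows(plan=[[0,0,0,2,0,0],[0,0,0,7,0,0],[0,0,0,7,0,0],[0,0,0,7,0,0],[0,0,0,7,0,0],[0,0,0,7,0,0],[0,0,0,7,0,0],[0,0,0,7,0,0],[0,0,0,7,0,0],[0,0,0,7,0,0],[0,0,0,7,0,0],[0,0,0,7,0,0],[0,0,0,7,0,0],[0,0,0,7,0,0],[0,0,0,7,0,0],[0,0,0,7,0,0],[0,0,0,0,0,0],[0,0,0,0,0,0]])

```text
clock: 26.7
tool_pos: [0.4252, 0.2332, 0.2459]
orientation: [180.0, 0.1, -133.3]
force: [0.1, -0.1, -1.5]
opening: 0.0128
gripper_force: 30.0
```

```bash
python3 - <<'E'
from geo import *; from plant import *
s=snapshot("top");f=s["frame"];s2=snapshot("side")
print([(c,t,np.round(d["position"],3).tolist(),round(d["score"],2)) for c in("top","side") for t in("cup","lid_lug","plug1") for d in spot_point(c,t)[:6]])
a=cv2.resize(s2["frame"][150:330,150:350],None,fx=2,fy=2);b=cv2.resize(f[80:260,60:260],None,fx=2,fy=2)
cv2.imwrite("pics/pour2.png",np.hstack([a,b])[:,:,::-1])
Q=tool([0,0,-1],[-1,0,0])
rows([([.4856,-.06,.2],Q,18)])
E
```

```text
[('top', 'cup', [0.484, 0.297, 0.193], 0.77), ('top', 'lid_lug', [0.551, 0.321, 0.315], 0.9), ('top', 'lid_lug', [0.555, 0.3, 0.003], 0.2), ('top', 'plug1', [0.456, -0.131, -0.001], 0.73), ('top', 'plug1', [0.635, 0.306, 0.018], 0.56), ('top', 'plug1', [0.547, -0.35, 0.012], 0.55), ('top', 'plug1', [0.531, 0.28, 0.024], 0.51), ('top', 'plug1', [0.551, 0.233, 0.015], 0.5), ('top', 'plug1', [0.572, 0.217, 0.012], 0.49), ('side', 'cup', [0.481, 0.293, 0.192], 0.76), ('side', 'cup', [0.182, 0.285, 0.0], 0.64), ('side', 'cup', [0.544, -0.359, 0.005], 0.23), ('side', 'lid_lug', [0.548, 0.322, 0.319], 0.6), ('side', 'plug1', [0.533, 0.279, 0.015], 0.44)]
[[0.9,-1.4,0.2,0,0,-2.4],[1,-1.3,0.3,0,0,-2.5],[1.1,-1.2,0.2,0,0,-2.4],[1.1,-1.2,0.3,0,0,-2.4],[1.2,-1.2,0.2,0,0,-2.5],[1.2,-1.1,0.3,0,0,-2.4],[1.2,-1.1,0.2,0,0,-2.4],[1.3,-1,0.3,0,0,-2.5],[1.4,-1,0.2,0,0,-2.4],[1.4,-0.9,0.3,0,0,-2.4],[1.4,-0.8,0.2,0,0,-2.5],[1.4,-0.8,0.3,0,0,-2.4],[1.5,-0.7,0.2,0,0,-2.5],[1.5,-0.7,0.3,0,0,-2.4],[1.6,-0.6,0.2,0,0,-2.4],[1.5,-0.5,0.3,0.1,0,-2.5],[1.6,-0.5,0.2,0,0,-2.4],[1.6,-0.3,0.3,0,0,-2.4]]
18 end [ 0.4852 -0.0597  0.2   ] [-180.    0.  -90.]
```

View pics/pour2.png

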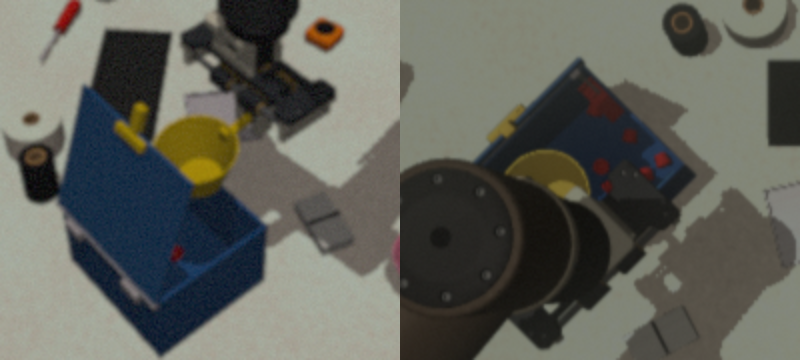

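The cup is empty: the left part shows a clean yellow floor at (205,170), and the right part shows red plugs inside the bin. Returning it to the tray.

Call:
play_rows(plan=[[0.9,-1.4,0.2,0,0,-2.4],[1,-1.3,0.3,0,0,-2.5],[1.1,-1.2,0.2,0,0,-2.4],[1.1,-1.2,0.3,0,0,-2.4],[1.2,-1.2,0.2,0,0,-2.5],[1.2,-1.1,0.3,0,0,-2.4],[1.2,-1.1,0.2,0,0,-2.4],[1.3,-1,0.3,0,0,-2.5],[1.4,-1,0.2,0,0,-2.4],[1.4,-0.9,0.3,0,0,-2.4],[1.4,-0.8,0.2,0,0,-2.5],[1.4,-0.8,0.3,0,0,-2.4],[1.5,-0.7,0.2,0,0,-2.5],[1.5,-0.7,0.3,0,0,-2.4],[1.6,-0.6,0.2,0,0,-2.4],[1.5,-0.5,0.3,0.1,0,-2.5],[1.6,-0.5,0.2,0,0,-2.4],[1.6,-0.3,0.3,0,0,-2.4],[0.5,0,2,0,0,0],[0.5,0,2,0,0,0]])

```text
clock: 28.77
tool_pos: [0.4862, -0.0702, 0.1603]
orientation: [-179.8, 0.0, -90.0]
force: [-0.2, 0.7, -1.2]
opening: 0.0129
gripper_force: 30.0
```

Call:
play_rows(plan=[[0.5,-0.1,2,0,0,0],[0.5,0,2,0,0,0],[0,0,1.5,0,0,0],[0,0,1,0,0,0],[0,0,0,0,0,0],[0,0,0,0,0,0],[0,0,0,0,0,0],[0,0,0,0,0,0]])

```text
clock: 29.43
tool_pos: [0.4871, -0.0788, 0.0961]
orientation: [-179.8, 0.0, -89.9]
force: [-0.6, 0.3, -1.0]
opening: 0.013
gripper_force: 30.0
```

```bash
python3 - <<'E'
from geo import *; from plant import *
snapshot("top");snapshot("side")
print([(c,t,np.round(d["position"],3).tolist(),round(d["score"],2)) for c in("top","side") for t in("cup","tray","stray1") for d in spot_point(c,t)[:3]])
o=get_obs();print(o["tool_pos"],o["orientation"])
E
```

```text
[('top', 'cup', [0.183, 0.283, -0.005], 0.7), ('top', 'cup', [0.769, 0.096, -0.003], 0.52), ('top', 'stray1', [0.732, -0.284, 0.0], 0.69), ('top', 'stray1', [0.53, 0.298, -0.002], 0.54), ('side', 'cup', [0.183, 0.287, 0.001], 0.94), ('side', 'cup', [0.485, 0.004, 0.042], 0.68), ('side', 'tray', [0.491, 0.012, -0.002], 0.68), ('side', 'stray1', [0.459, -0.136, 0.002], 0.59)]
[ 0.4863881  -0.07870417  0.09537516] [-1.79903798e+02  8.41663303e-03 -8.98780639e+01]
```

Call:
play_rows(plan=[[-0.3,0,1.5,0,0,0],[0,0,1.5,0,0,0],[0,0,1,0,0,0],[0,0,0.5,0,0,0],[0,0,0.2,0,0,0],[0,0,0,0,0,0],[0,0,0,0,0,0],[0,0,0,0,0,0]])

```text
clock: 30.5
tool_pos: [0.4867, -0.0757, 0.0487]
orientation: [-179.9, 0.0, -89.9]
force: [-0.7, -0.0, 0.8]
opening: 0.0129
gripper_force: 30.0
```

Call:
play_rows(plan=[[0,0,0,0,0,0],[0,0,0,0,0,0],[0,0,0,0,0,0],[0,0,0,0,0,0],[0,0,0,0,0,0]], grip=4)

```text
clock: 30.92
tool_pos: [0.4864, -0.0758, 0.0482]
orientation: [-179.9, 0.0, -89.9]
force: [0.5, -0.5, 0.4]
opening: 0.0387
gripper_force: 0.0
```

Call:
play_rows(plan=[[0,0,-1,0,0,0],[0,0,-2,0,0,0],[0,0,-3,0,0,0],[2,0,-3,0,0,0],[3,0,-3,0,0,0],[3,0,-3,0,0,0],[3,0,-2,0,0,0],[3,0,0,0,0,0],[0,0,0,0,0,0],[0,0,0,0,0,0]])

```text
clock: 31.75
tool_pos: [0.486, -0.216, 0.2171]
orientation: [-179.9, 0.0, -90.1]
force: [0.4, 0.7, 0.2]
opening: 0.0399
gripper_force: 0.0
```

```bash
python3 - <<'E'
from geo import *; from plant import *
s=snapshot("top");f=s["frame"];s2=snapshot("side")
for c in("top","side"): print(c,[(t,np.round(d["position"],3).tolist(),round(d["score"],2)) for t in("cup","tray","stray1","lid_lug") for d in spot_point(c,t)[:3]])
s3=snapshot("wrist");print("wrist",[(t,np.round(d["position"],3).tolist(),round(d["score"],2)) for t in("cup","stray1") for d in spot_point("wrist",t)[:3]])
o=get_obs();print(o["tool_pos"],o["orientation"])
cv2.imwrite("pics/cupback.png",np.hstack([cv2.resize(s2["frame"],(400,300)),cv2.resize(f,(400,300))])[:,:,::-1])
E
```

```text
top [('cup', [0.182, 0.284, -0.002], 0.95), ('cup', [0.484, 0.019, 0.001], 0.45), ('cup', [0.735, -0.283, -0.002], 0.22), ('lid_lug', [0.551, 0.298, 0.004], 0.72), ('lid_lug', [0.551, 0.32, 0.318], 0.58)]
side [('cup', [0.183, 0.283, 0.004], 0.72), ('cup', [0.482, 0.011, 0.002], 0.71), ('tray', [0.49, 0.012, -0.0], 0.91), ('stray1', [0.458, -0.139, 0.001], 0.6), ('stray1', [0.322, 0.21, 0.002], 0.38), ('lid_lug', [0.553, 0.32, 0.321], 0.55), ('lid_lug', [0.547, -0.346, 0.015], 0.23), ('lid_lug', [0.458, -0.136, -0.005], 0.19)]
wrist [('stray1', [0.459, -0.131, -0.004], 0.84)]
[ 0.48651319 -0.21453234  0.2170998 ] [-1.79925860e+02  2.53559258e-03 -8.98634431e+01]
```

View pics/cupback.png

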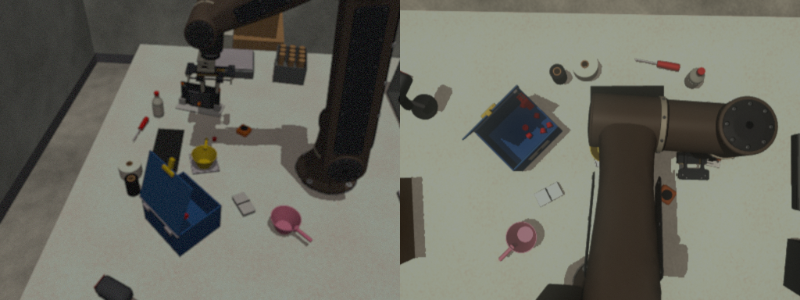

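The cup is back upright in the tray (left part at (205,155)), the lid is still up, and the only loose plug is at about (0.458,-0.133). Picking it up.

Call:
play_rows(plan=[[-2.7,0.9,2,0,0,0],[-2.7,1,2,0,0,0],[-2.7,1,2,0,0,0],[0,0,3,0,0,0],[0,0,3,0,0,0],[0,0,2,0,0,0],[0,0,0,0,0,0],[0,0,0,0,0,0],[0,0,0,0,0,0]])

```text
clock: 33.15
tool_pos: [0.4584, -0.1339, 0.0782]
orientation: [-179.9, -0.0, -89.9]
force: [-0.1, 0.2, 0.3]
opening: 0.0399
gripper_force: 0.0
```

```bash
python3 - <<'E'
from geo import *; from plant import *
s3=snapshot("wrist");print("wrist",[(t,np.round(d["position"],4).tolist(),round(d["score"],2)) for t in("cup","stray1") for d in spot_point("wrist",t)[:3]])
f=s3["frame"];H,S,V=np.moveaxis(cv2.cvtColor(f,cv2.COLOR_RGB2HSV).astype(int),2,0)
m=(((H<8)|(H>172))&(S>140)&(V>60)).astype(np.uint8)
n,l,st,ce=cv2.connectedComponentsWithStats(m)
for i in range(1,n):
    if st[i,4]>60: print(st[i],back(s3,ce[i],.012).round(4))
s2=snapshot("side");print([np.round(d["position"],4).tolist() for d in spot_point("side","stray1")[:2]])
o=get_obs();print(o["tool_pos"],o["orientation"])
E
```

```text
wrist [('stray1', [0.4568, -0.1318, -0.002], 0.87)]
[243 199  30  31 722] [[ 0.456 -0.131  0.012]]
[[0.4583, -0.1335, -0.0027]]
[ 0.45813885 -0.13380911  0.07815227] [-1.79800587e+02  1.59017412e-02 -8.98963942e+01]
```

Call:
play_rows(plan=[[-0.1,0.1,2,0,0,0],[0,0,2,0,0,0],[0,0,1,0,0,0],[0,0,0.6,0,0,0],[0,0,0,0,0,0],[0,0,0,0,0,0],[0,0,0,0,0,0]])

```text
clock: 33.98
tool_pos: [0.4572, -0.1327, 0.0219]
orientation: [-179.8, 0.0, -89.9]
force: [0.4, 0.6, -0.5]
opening: 0.04
gripper_force: 0.0
```

Call:
play_rows(plan=[[0,0,0,0,0,0],[0,0,0,0,0,0],[0,0,0,0,0,0],[0,0,0,0,0,0],[0,0,0,0,0,0],[0,0,0,0,0,0]], grip=1.4)

```text
clock: 34.48
tool_pos: [0.4568, -0.1327, 0.0214]
orientation: [-179.9, 0.0, -89.9]
force: [-1.1, 0.7, 5.8]
opening: 0.021
gripper_force: 30.0
```

```bash
python3 - <<'E'
from geo import *
Q=tool([0,0,-1],-xb)
T=hinge-.09*yb-.035*yb;T[2]=.26
D=T.copy();D[2]=.19
print(T)
rows([([.452,-.11,.15],None,5),([.45,0,.26],None,4),(T,Q,14),(D,Q,3)])
E
```

```text
[0.5106397  0.27562911 0.26      ]
[[-0.5,0.1,-2.6,0,0,0],[-0.4,0.1,-2.5,0,0,0],[-0.5,0.1,-2.6,0,0,0],[-0.4,0.1,-2.6,0,0,0],[-0.5,0.1,-2.6,0,0,0],[-2.7,0,-2.7,0,0,0],[-2.8,0.1,-2.8,0,0,0],[-2.7,0,-2.7,0,0,0],[-2.8,0,-2.8,0,0,0],[-2,-0.4,0,0,0,3.1],[-2,-0.4,0,0,0,3.2],[-2,-0.2,0,0,0,3.1],[-2,-0.1,0,0,0,3.1],[-2,0,0,0,0,3.2],[-2,0.1,0,0,0,3.1],[-2,0.2,0,0,0,3.1],[-2,0.4,0,-0.1,0,3.1],[-1.9,0.4,0,0,0,3.2],[-2,0.5,0,0,0,3.1],[-1.9,0.7,0,0,0,3.1]]
[[-1.9,0.7,0.1,0,0,3.2],[-1.8,0.9,0,0,0,3.1],[-1.8,0.9,0,0,0,3.1],[0,0,2.3,0,0,0],[0,0,2.3,0,0,0],[0,0,2.4,0,0,0]]
26 end [0.5111 0.2758 0.1896] [ 180.     0.  -133.7]
```

Call:
play_rows(plan=[[-0.5,0.1,-2.6,0,0,0],[-0.4,0.1,-2.5,0,0,0],[-0.5,0.1,-2.6,0,0,0],[-0.4,0.1,-2.6,0,0,0],[-0.5,0.1,-2.6,0,0,0],[-2.7,0,-2.7,0,0,0],[-2.8,0.1,-2.8,0,0,0],[-2.7,0,-2.7,0,0,0],[-2.8,0,-2.8,0,0,0],[-2,-0.4,0,0,0,3.1],[-2,-0.4,0,0,0,3.2],[-2,-0.2,0,0,0,3.1],[-2,-0.1,0,0,0,3.1],[-2,0,0,0,0,3.2],[-2,0.1,0,0,0,3.1],[-2,0.2,0,0,0,3.1],[-2,0.4,0,-0.1,0,3.1],[-1.9,0.4,0,0,0,3.2],[-1.5,0.5,0,0,0,3.1],[-1.4,0.7,0,0,0,3.1]])

```text
clock: 36.15
tool_pos: [0.4925, 0.209, 0.2597]
orientation: [179.9, -0.0, -124.4]
force: [1.1, -0.1, -0.4]
opening: 0.021
gripper_force: 30.0
```

Call:
play_rows(plan=[[-1.7,0.7,0.1,0,0,3.2],[-1.7,0.9,0,0,0,3.1],[-1.7,0.9,0,0,0,3.1],[0,0,2.5,0,0,0],[0,0,2.5,0,0,0],[0,0,2.5,0,0,0],[0,0,2.5,0,0,0],[0,0,1.5,0,0,0],[0,0,0,0,0,0],[0,0,0,0,0,0]])

```text
clock: 36.98
tool_pos: [0.5034, 0.2635, 0.1436]
orientation: [180.0, -0.1, -133.7]
force: [0.1, 0.6, 0.4]
opening: 0.0211
gripper_force: 30.0
```

Call:
play_rows(plan=[[0,0,0,0,0,0],[0,0,0,0,0,0],[0,0,0,0,0,0],[0,0,0,0,0,0]], grip=4)

```text
clock: 37.32
tool_pos: [0.5041, 0.2642, 0.1453]
orientation: [180.0, 0.1, -133.7]
force: [-0.3, 0.7, -1.0]
opening: 0.0385
gripper_force: 0.0
```

```bash
cat > tab.py <<'E'
from h import *
a=np.radians(-10.3);yt=np.array([np.cos(a),np.sin(a),0]);n=np.array([-np.sin(a),np.cos(a),0]);zz=np.array([0,0,1.])
O=np.array([.5445,-.3595,.008])
def tp(out,up,al,th=0):
    """TCP for tab grip at kickstand angle th (rad); al: tool tilt deg at th=0"""
    o=out;u=up-.082
    c,s=np.cos(th),np.sin(th)
    o,u=o*c-u*s,u*c+o*s
    t=np.radians(al)-th
    return O+n*(.006+o)+zz*(u+.082),tool(-np.sin(t)*n-np.cos(t)*zz,-yt)
E
python3 - <<'E'
from tab import *; from plant import *
P,Q=tp(.028,.036,45);D=tool([0,0,-1],-yt)
print(P)
rows([([.504,.264,.30],None,5),([.44,.06,.30],None,6),([.50,-.14,.28],D,7),(P-.08*Q.as_matrix()[:,2],Q,8)])
E
```

```text
[ 0.55057928 -0.32604791  0.044     ]
[[0,0,-3.1,0,0,0],[0,0,-3.1,0,0,0],[0,0,-3.1,0,0,0],[0,0,-3.1,0,0,0],[0,0,-3.1,0,0,0],[3.2,-1.6,0,0,0,0],[3.2,-1.6,0,0,0,0],[3.2,-1.5,0,0,0,0],[3.2,-1.6,0,0,0,0],[3.2,-1.6,0,0,0,0],[3.2,-1.6,0,0,0,0],[1.5,-2.6,0.3,0,0,-4.8],[1.6,-2.4,0.3,0,0,-4.7],[1.9,-2.4,0.2,0,0.1,-4.8],[2.1,-2.1,0.3,0,0,-4.8],[2.2,-2,0.3,0,0,-4.7],[2.4,-1.7,0.3,0,0,-4.8],[2.5,-1.6,0.3,0,0,-4.8],[1.5,-1,2.2,0,5.6,0],[1.2,-1.1,2.4,0,5.7,0]]
[[1,-1,2.5,0,5.6,0],[0.8,-1.1,2.6,0,5.6,0],[0.5,-1,2.6,0,5.6,0],[0.2,-1,2.7,0,5.7,0],[0,-1.1,2.6,0,5.6,0],[-0.3,-1,2.7,0,5.6,0]]
26 end [ 0.5608 -0.27    0.1003] [ 180.   -45.  -100.3]
```

Call:
play_rows(plan=[[0,0,-3.1,0,0,0],[0,0,-3.1,0,0,0],[0,0,-3.1,0,0,0],[0,0,-3.1,0,0,0],[0,0,-3.1,0,0,0],[3.2,-1.6,0,0,0,0],[3.2,-1.6,0,0,0,0],[3.2,-1.5,0,0,0,0],[3.2,-1.6,0,0,0,0],[3.2,-1.6,0,0,0,0],[3.2,-1.6,0,0,0,0],[1.5,-2.6,0.3,0,0,-4.8],[1.6,-2.4,0.3,0,0,-4.7],[1.9,-2.4,0.2,0,0.1,-4.8],[2.1,-2.1,0.3,0,0,-4.8],[2.2,-2,0.3,0,0,-4.7],[2.4,-1.7,0.3,0,0,-4.8],[2.5,-1.6,0.3,0,0,-4.8],[1.5,-1,2.2,0,5.6,0],[1.2,-1.1,2.4,0,5.7,0]])

```text
clock: 38.98
tool_pos: [0.5168, -0.1755, 0.2364]
orientation: [-179.7, -11.4, -100.5]
force: [-0.1, -1.7, -1.1]
opening: 0.0398
gripper_force: 0.0
```

Call:
play_rows(plan=[[1,-1,2.5,0,5.6,0],[0.8,-1.1,2.6,0,5.6,0],[0.5,-1,2.6,0,5.6,0],[0.2,-1,2.7,0,5.7,0],[0,-1.1,2.6,0,5.6,0],[-0.3,-1,2.7,0,5.6,0],[0,0,0,0,0,0],[0,0,0,0,0,0],[0,0,0,0,0,0]], grip=3.6)

```text
clock: 39.73
tool_pos: [0.5606, -0.2704, 0.1011]
orientation: [-180.0, -44.9, -100.3]
force: [-0.2, -0.2, 0.3]
opening: 0.0363
gripper_force: 0.0
```

```bash
python3 - <<'E'
from tab import *; from plant import *
o=get_obs();print(np.round(o["joint_pos"],1),o["tool_pos"],o["orientation"])
s=snapshot("wrist");print([(t,np.round(d["position"],4).tolist(),round(d["score"],2)) for t in("kick_tab","kick_foot","tablet") for d in spot_point("wrist",t)[:2]])
P,Q=tp(.028,.036,45)
f=s["frame"].copy()
for q in (P,O+n*.022+zz*.028): cv2.circle(f,tuple(int(v) for v in proj(s,q)[0]),4,(0,255,0),1)
snapshot("side");snapshot("top");print([(c,t,np.round(d["position"],4).tolist(),round(d["score"],2)) for c in("side","top")for t in("kick_tab","stray1") for d in spot_point(c,t)[:2]])
cv2.imwrite("pics/w3.png",f[:,:,::-1])
rows([(P,Q,6)])
E
```

```text
[  8.5  27.9 -40.8  54.9 -54.8 -65.1] [ 0.56055029 -0.27036722  0.10106221] [-179.99858306  -44.91214016 -100.34840819]
[('kick_tab', [0.5492, -0.3369, 0.0374], 0.66), ('kick_foot', [0.5429, -0.3502, 0.0141], 0.9), ('tablet', [0.5448, -0.362, 0.0097], 0.62)]
[('side', 'stray1', [0.5069, 0.2632, 0.0057], 0.57), ('top', 'kick_tab', [0.5459, -0.3363, 0.0331], 0.7), ('top', 'kick_tab', [0.3325, -0.195, 0.0013], 0.28), ('top', 'stray1', [0.5064, 0.2642, 0.0017], 0.5)]
[[0,0,1.3,0,0,0],[0,0,1.4,0,0,0],[0,0,1.3,0,0,0],[0,0,1.3,0,0,0],[0,0,1.4,0,0,0],[0,0,1.3,0,0,0]]
6 end [ 0.5504 -0.326   0.044 ] [-180.   -45.  -100.3]
```

View pics/w3.png

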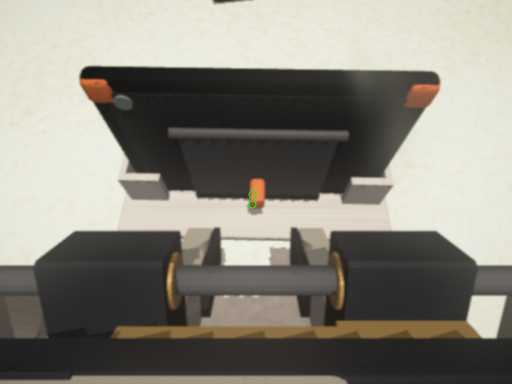

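Stray is in the bin, and the tab at (257,190) is centred between the fingers. Advancing and gripping it.

Call:
play_rows(plan=[[0,0,1.3,0,0,0],[0,0,1.4,0,0,0],[0,0,1.3,0,0,0],[0,0,1.3,0,0,0],[0,0,1.4,0,0,0],[0,0,1.3,0,0,0],[0,0,0,0,0,0],[0,0,0,0,0,0],[0,0,0,0,0,0]])

```text
clock: 40.98
tool_pos: [0.5504, -0.3261, 0.0437]
orientation: [179.9, -45.1, -100.2]
force: [-0.3, 0.0, 0.1]
opening: 0.0359
gripper_force: 0.0
```

Call:
play_rows(plan=[[0,0,0,0,0,0],[0,0,0,0,0,0],[0,0,0,0,0,0],[0,0,0,0,0,0],[0,0,0,0,0,0],[0,0,0,0,0,0],[0,0,0,0,0,0]], grip=0.4)

```text
clock: 41.57
tool_pos: [0.55, -0.3262, 0.0436]
orientation: [179.9, -45.1, -100.2]
force: [-1.3, 0.9, 1.6]
opening: 0.0103
gripper_force: 30.0
```

```bash
python3 - <<'E'
from tab import *; from plant import *
o=get_obs();p=np.array(o["tool_pos"]);r=rpy(o["orientation"]);print(p,o["orientation"],o["force"],np.round(o["joint_pos"],1))
W=[];N=12
P0,_=tp(.028,.036,45)
for k in range(1,N+1):
    P,Q=tp(.028,.036,45,.73*k/N);W.append((P-P0+p,Q,1))
rows(W)
E
```

```text
[ 0.55003522 -0.32617981  0.04356545] [ 179.92300141  -45.06920009 -100.24253231] [-1.25522779  0.91610673  1.62208457] [ -0.5  32.  -45.1  68.4 -48.6 -72.8]
[[-0.1,0,-0.3,0,-3.6,0],[0,0,-0.3,0,-3.4,0],[-0.1,0,-0.4,0,-3.5,0],[-0.1,0,-0.3,0,-3.5,0],[0,0,-0.3,0,-3.5,0],[-0.1,0,-0.3,0,-3.5,0],[-0.1,0,-0.3,0,-3.5,0],[0,0,-0.4,0.1,-3.5,0],[-0.1,0,-0.3,0,-3.4,0],[-0.1,0,-0.3,0,-3.5,0],[0,0,-0.3,0,-3.5,0],[-0.1,0,-0.3,0,-3.5,0]]
12 end [ 0.5542 -0.3032  0.0736] [-180.    -3.2 -100.3]
```

Call:
play_rows(plan=[[-0.1,0,-0.3,0,-3.6,0],[0,0,-0.3,0,-3.4,0],[-0.1,0,-0.4,0,-3.5,0],[-0.1,0,-0.3,0,-3.5,0],[0,0,-0.3,0,-3.5,0],[-0.1,0,-0.3,0,-3.5,0],[-0.1,0,-0.3,0,-3.5,0],[0,0,-0.4,0.1,-3.5,0],[-0.1,0,-0.3,0,-3.4,0],[-0.1,0,-0.3,0,-3.5,0],[0,0,0,0,0,0]])

```text
clock: 42.48
tool_pos: [0.5547, -0.3054, 0.0685]
orientation: [-179.8, -9.9, -100.4]
force: [0.1, 0.8, -2.2]
opening: 0.0108
gripper_force: 30.0
```

Call:
play_rows(plan=[[0,0,-0.3,0,-3.5,0],[-0.1,0,-0.3,0,-3.5,0],[0,0,0,0,0,0],[0,0,0,0,0,0]])

```text
clock: 42.82
tool_pos: [0.5546, -0.3042, 0.0735]
orientation: [-179.9, -3.3, -100.4]
force: [1.5, 0.1, -0.2]
opening: 0.0107
gripper_force: 30.0
```

Call:
play_rows(plan=[[-0.2,0,-0.1,0,-1.5,0],[-0.2,0,0,0,-1.5,0],[0,0,0,0,0,0],[0,0,0,0,0,0]])

```text
clock: 43.15
tool_pos: [0.5548, -0.3014, 0.074]
orientation: [-180.0, -0.4, -100.3]
force: [0.9, -10.2, -1.6]
opening: 0.0103
gripper_force: 29.9
```

```bash
python3 - <<'E'
from tab import *; from plant import *
o=get_obs();print(o["tool_pos"],o["orientation"])
for c in("side","top","wrist"):
    s=snapshot(c);print(c,[(t,np.round(d["position"],4).tolist(),round(d["score"],2)) for t in("kick_tab","kick_foot","tablet") for d in spot_point(c,t)[:2]])
for th in(.6,.72):
    for ob,ub in((.016,-.054),(.004,-.078)):
        c_,s_=np.cos(th),np.sin(th);print(th,(O+n*(.006+ob*c_-ub*s_)+zz*(.082+ub*c_+ob*s_)).round(4))
E
```

```text
[ 0.55478493 -0.30136063  0.07396238] [-179.98671535   -0.44565062 -100.27904406]
side [('kick_tab', [0.7696, 0.0911, -0.0004], 0.73), ('kick_tab', [0.5563, -0.3056, 0.065], 0.61), ('kick_foot', [0.5595, -0.2982, 0.0349], 0.81), ('tablet', [0.5447, -0.3575, 0.0028], 0.89)]
top [('kick_tab', [0.5535, -0.3048, 0.0558], 0.71), ('kick_foot', [0.5586, -0.3018, 0.0287], 0.49), ('tablet', [0.5454, -0.3543, 0.0096], 0.6)]
wrist [('kick_tab', [0.5563, -0.3042, 0.0606], 0.66), ('kick_foot', [0.556, -0.3028, 0.036], 0.62), ('tablet', [0.5445, -0.3586, 0.0087], 0.97)]
0.6 [ 0.5534 -0.3106  0.0545]
0.6 [ 0.554  -0.307   0.0279]
0.72 [ 0.5541 -0.3067  0.06  ]
0.72 [ 0.5553 -0.3     0.034 ]
```

The force rise (-10 N in y) and the tab and foot positions say the kickstand is at its stop. Releasing and going to the top of the tablet.

Call:
play_rows(plan=[[0,0,0,0,0,0],[0,0,0,0,0,0],[0,0,0,0,0,0],[0,0,0,0,0,0]], grip=3.6)

```text
clock: 44.08
tool_pos: [0.5547, -0.2988, 0.0738]
orientation: [180.0, -0.2, -100.2]
force: [0.2, 0.5, 0.3]
opening: 0.0315
gripper_force: 0.0
```

Call:
play_rows(plan=[[0,0,-1,0,0,0],[0,0,-2,0,0,0],[0,0,-3,0,0,0],[0,0,-3,0,0,0],[0,0,-3,0,0,0],[0,0,-1,0,0,0],[0,0,0,0,0,0],[0,0,0,0,0,0]])

```text
clock: 44.75
tool_pos: [0.5553, -0.2987, 0.2054]
orientation: [-179.9, -0.2, -100.3]
force: [-0.5, -0.2, -0.4]
opening: 0.0359
gripper_force: 0.0
```

```bash
python3 - <<'E'
from tab import *; from plant import *
for c in("side","wrist"):
    s=snapshot(c);print(c,[(t,np.round(d["position"],4).tolist(),round(d["score"],2)) for t in("kick_tab","kick_foot","tablet") for d in spot_point(c,t)[:2]])
Q=tool([0,0,-1],n)
rows([(O+zz*.192,Q,15)])
E
```

```text
side [('kick_tab', [0.5559, -0.3057, 0.0625], 0.65), ('kick_foot', [0.5586, -0.2955, 0.0346], 0.69), ('kick_foot', [0.4838, 0.0132, 0.0049], 0.41), ('tablet', [0.5429, -0.3557, 0.0052], 0.59)]
wrist [('kick_tab', [0.5582, -0.3075, 0.059], 0.61), ('kick_foot', [0.555, -0.3036, 0.0357], 0.72), ('tablet', [0.5454, -0.3596, 0.0078], 0.68)]
[[0.4,0,0,0,0,6],[0.4,-0.1,0,0,0,6],[0.4,0,0.1,0,0,6],[0.4,-0.2,0,0,0,6],[0.4,-0.1,0,0,0,6],[0.3,-0.3,0,0,0,6],[0.4,-0.2,0.1,-0.1,-0.1,6],[0.3,-0.3,0,0,0,6],[0.2,-0.3,0,0,0,6],[0.3,-0.3,0,0,0,6],[0.2,-0.4,0.1,0,0,6],[0.1,-0.4,0,0,0,6],[0.2,-0.3,0,0,0,6],[0,-0.4,0,0,0,6],[0.1,-0.5,0.1,0,-0.1,6]]
15 end [ 0.5443 -0.3599  0.1995] [-180.     0.   169.7]
```

Call:
play_rows(plan=[[0.4,0,0,0,0,6],[0.4,-0.1,0,0,0,6],[0.4,0,0.1,0,0,6],[0.4,-0.2,0,0,0,6],[0.4,-0.1,0,0,0,6],[0.3,-0.3,0,0,0,6],[0.4,-0.2,0.1,-0.1,-0.1,6],[0.3,-0.3,0,0,0,6],[0.2,-0.3,0,0,0,6],[0.3,-0.3,0,0,0,6],[0.2,-0.4,0.1,0,0,6],[0.1,-0.4,0,0,0,6],[0.2,-0.3,0,0,0,6],[0,-0.4,0,0,0,6],[0.1,-0.5,0.1,0,-0.1,6],[0,0,0,0,0,0],[0,0,0,0,0,0],[0,0,0,0,0,0]], grip=5)

```text
clock: 46.65
tool_pos: [0.5445, -0.3598, 0.2001]
orientation: [-180.0, 0.1, 169.9]
force: [-0.6, 0.0, 1.1]
opening: 0.0499
gripper_force: 0.0
```

```bash
python3 - <<'E'
from tab import *; from plant import *
o=get_obs();print(o["tool_pos"],o["orientation"],np.round(o["joint_pos"],1))
s=snapshot("wrist");f=s["frame"]
for v in(-.095,.095):
  for w in(-.006,.006):print(v,w,proj(s,O+yt*v+n*w+zz*.124).round(0))
print([(t,np.round(d["position"],4).tolist(),round(d["score"],2)) for t in("tablet",) for d in spot_in("wrist",t)[:2]])
cv2.imwrite("pics/w4.png",f[:,:,::-1])
E
```

```text
[ 0.54449313 -0.35978415  0.20012206] [-1.79994400e+02  1.01194627e-01  1.69935483e+02] [-16.4  20.1  -6.   -0.  -63.7 -83.7]
-0.095 -0.006 [[244.  62.]]
-0.095 0.006 [[265.  62.]]
0.095 -0.006 [[246. 331.]]
0.095 0.006 [[262. 331.]]
[('tablet', [0.5374, -0.3415, 0.0886], 0.74)]
```

View pics/w4.png

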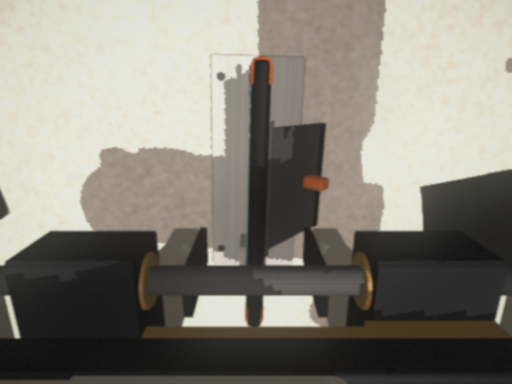

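The tablet's top edge runs from (261,70) to (254,315), about 1° off my axis, and the kickstand is out to the right at (300,185). Correcting the angle, then descending.

Call:
play_rows(plan=[[0,0.1,2,0,0,1],[0,0.1,2,0,0,0],[0,0,2,0,0,0],[0,0,1.6,0,0,0],[0,0,1,0,0,0],[0,0,0,0,0,0],[0,0,0,0,0,0],[0,0,0,0,0,0]])

```text
clock: 47.42
tool_pos: [0.5458, -0.3583, 0.1155]
orientation: [-180.0, 0.2, 168.8]
force: [0.4, 0.0, 0.2]
opening: 0.0501
gripper_force: 0.0
```

Call:
play_rows(plan=[[0,0,0,0,0,0],[0,0,0,0,0,0],[0,0,0,0,0,0],[0,0,0,0,0,0],[0,0,0,0,0,0],[0,0,0,0,0,0],[0,0,0,0,0,0],[0,0,0,0,0,0],[0,0,0,0,0,0]], grip=0.4)

```text
clock: 48.17
tool_pos: [0.545, -0.3584, 0.1144]
orientation: [-180.0, 0.1, 168.7]
force: [0.2, -3.1, -0.7]
opening: 0.0117
gripper_force: 30.0
```

Call:
play_rows(plan=[[0,0,-0.5,0,0,0],[0,0,-1,0,0,0],[0,0,-1,0,0,0],[0,0,-1,0,0,0],[0,0,-1,0,0,0],[0,0,-1,0,0,0],[0,0,0,0,0,0]])

```text
clock: 48.75
tool_pos: [0.5462, -0.358, 0.1721]
orientation: [-180.0, 0.3, 168.8]
force: [0.6, 0.2, -3.9]
opening: 0.0118
gripper_force: 30.0
```

```bash
cat > place.py <<'E'
from h import *
g=np.radians(1.0);mx=np.array([np.cos(g),np.sin(g),0]);my=np.array([-np.sin(g),np.cos(g),0]);zz=np.array([0,0,1.])
M=np.array([.652,-.058,0])
u=-np.sin(.42)*mx+np.cos(.42)*zz
B=M+.032*mx+zz*.0054
T=B+.1064*u;QT=tool(-u,-mx)
E
python3 - <<'E'
from place import *; from plant import *
D=tool([0,0,-1],-mx)
print(T,QT.as_euler('xyz',degrees=True))
rows([([.546,-.358,.26],None,4),([.63,-.06,.26],D,17),(T+zz*.06,QT,7)])
E
```

```text
[ 0.64061602 -0.05819871  0.10255266] [-155.9357726    0.         -89.       ]
[[0,0,-2.2,0,0,0],[0,0,-2.2,0,0,0],[0,0,-2.2,0,0,0],[0,0,-2.2,0,0,0],[-0.1,1.8,0,0,0,-6],[-0.4,1.8,0,0,0,-6],[-0.5,1.7,0,-0.1,0,-6],[-0.7,1.7,0,0,0,-6.1],[-0.9,1.6,0,0,0.1,-6],[-1,1.5,0,0,0,-6],[-1.2,1.4,0,0,0,-6],[-1.3,1.3,0,-0.1,0,-6],[-1.5,1.1,0,0,0,-6],[-1.5,0.9,0,0,0,-6],[-1.7,0.8,0,0,0,-6],[-1.7,0.6,0,0,0.1,-6.1],[-1.8,0.4,0,0,0,-6],[-1.8,0.2,0,-0.1,0,-6],[-1.8,0.1,0,0,0,-6],[-1.8,-0.2,0,0,0,-6]]
[[-1.8,-0.3,0,0,0,-6],[0,-0.2,1.4,3.4,0,0],[0,0,1.4,3.5,0,0],[-0.1,0,1.4,3.4,0,0],[0,0.1,1.4,3.4,0,0],[0,0.2,1.4,3.5,0,0],[0,0.2,1.4,3.4,0,0],[-0.1,0.4,1.3,3.4,0,0]]
28 end [ 0.6402 -0.0578  0.1629] [-156.    0.  -89.]
```

Call:
play_rows(plan=[[0,0,-2.2,0,0,0],[0,0,-2.2,0,0,0],[0,0,-2.2,0,0,0],[0,0,-2.2,0,0,0],[-0.1,1.8,0,0,0,-6],[-0.4,1.8,0,0,0,-6],[-0.5,1.7,0,-0.1,0,-6],[-0.7,1.7,0,0,0,-6.1],[-0.9,1.6,0,0,0.1,-6],[-1,1.5,0,0,0,-6],[-1.2,1.4,0,0,0,-6],[-1.3,1.3,0,-0.1,0,-6],[-1.5,1.1,0,0,0,-6],[-1.5,0.9,0,0,0,-6],[-1.7,0.8,0,0,0,-6],[-1.7,0.6,0,0,0.1,-6.1],[-1.8,0.4,0,0,0,-6],[-1.8,0.2,0,-0.1,0,-6],[-1.8,0.1,0,0,0,-6],[-1.8,-0.2,0,0,0,-6]])

```text
clock: 50.42
tool_pos: [0.6242, -0.0763, 0.2573]
orientation: [179.8, 0.1, -94.7]
force: [0.0, -0.0, -4.9]
opening: 0.0118
gripper_force: 30.0
```

Call:
play_rows(plan=[[-1.8,-0.3,0,0,0,-6],[0,-0.2,1.4,3.4,0,0],[0,0,1.4,3.5,0,0],[-0.1,0,1.4,3.4,0,0],[0,0.1,1.4,3.4,0,0],[0,0.2,1.4,3.5,0,0],[0,0.2,1.4,3.4,0,0],[-0.1,0.4,1.3,3.4,0,0],[0,0,0,0,0,0],[0,0,0,0,0,0],[0,0,0,0,0,0]])

```text
clock: 51.33
tool_pos: [0.6401, -0.0576, 0.1613]
orientation: [-156.2, 0.0, -89.0]
force: [0.9, 0.2, -4.7]
opening: 0.0118
gripper_force: 30.0
```

```bash
python3 - <<'E'
from place import *; from plant import *
o=get_obs();p=np.array(o["tool_pos"]);r=rpy(o["orientation"]);print(p,o["orientation"],np.round(o["joint_pos"],1))
b=p+.1064*r.apply([0,0,1]);print("bottom mid",b)
im=[]
for c in("side","top"):
    s=snapshot(c);print(c,[(t,np.round(d["position"],4).tolist(),round(d["score"],2)) for t in("kick_tab","kick_foot","tablet","mat") for d in spot_point(c,t)[:2]]);im.append(s["frame"])
cv2.imwrite("pics/pl0.png",np.hstack([cv2.resize(im[0][120:270,150:350],(400,300)),cv2.resize(im[1][60:210,200:400],(400,300))])[:,:,::-1])
rows([(T+zz*.01,QT,5)])
E
```

```text
[ 0.64010384 -0.05759792  0.1613345 ] [-1.56187351e+02  4.84517351e-02 -8.90318489e+01] [ 14.8  10.2 -36.3  15.5 -21.  -27.2]
bottom mid [ 0.68305502 -0.05678975  0.06399231]
side [('kick_tab', [0.619, -0.0631, 0.0912], 0.78), ('kick_foot', [0.7407, 0.1828, 0.001], 0.66), ('kick_foot', [0.6266, -0.0539, 0.0656], 0.55), ('tablet', [0.6836, -0.0611, 0.0607], 0.88), ('tablet', [0.5354, 0.2777, 0.0179], 0.46), ('mat', [0.6508, -0.0593, -0.0016], 0.87)]
top [('kick_tab', [0.5518, 0.2368, 0.0184], 0.3), ('kick_foot', [0.7328, -0.2845, 0.001], 0.5), ('kick_foot', [0.6222, -0.0609, 0.0605], 0.48), ('tablet', [0.6845, -0.0566, 0.0625], 0.6)]
[[0,0.4,0.9,0.1,0,0],[0,0.3,0.9,0,0,0],[0,0.4,0.8,0.1,0,-0.1],[0,0.3,0.9,0,0,0],[0.1,0.4,0.9,0.1,0,0]]
5 end [ 0.6407 -0.0587  0.1127] [-155.9    0.   -89. ]
```

View pics/pl0.png

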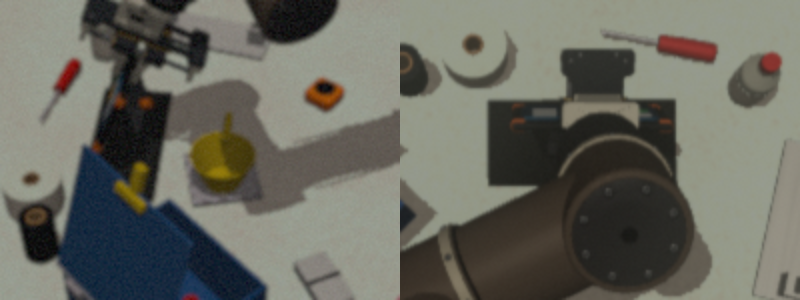

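The tablet hangs squarely over the mat (right part at (590,120)), and its edge and foot are level to within 2 mm. Lowering until it touches.

Call:
play_rows(plan=[[0,0.4,0.9,0.1,0,0],[0,0.3,0.9,0,0,0],[0,0.4,0.8,0.1,0,-0.1],[0,0.3,0.9,0,0,0],[0,0.2,0.6,0,0,0],[0,0,0,0,0,0],[0,0,0,0,0,0]])

```text
clock: 52.42
tool_pos: [0.6408, -0.058, 0.1157]
orientation: [-156.1, 0.0, -89.0]
force: [0.8, 0.4, -4.8]
opening: 0.0119
gripper_force: 30.0
```

Call:
play_rows(plan=[[0,0.2,0.4,0,0,0],[0,0.1,0.3,0,0,0],[0,0,0,0,0,0],[0,0,0,0,0,0]])

```text
clock: 52.75
tool_pos: [0.6415, -0.0579, 0.1091]
orientation: [-156.0, 0.0, -89.0]
force: [-0.5, 0.4, -3.6]
opening: 0.0123
gripper_force: 30.0
```

Call:
play_rows(plan=[[0,0.1,0.2,0,0,0],[0,0,0,0,0,0],[0,0,0,0,0,0]])

```text
clock: 53.0
tool_pos: [0.6413, -0.0578, 0.1068]
orientation: [-156.0, 0.0, -89.0]
force: [0.3, -0.0, -5.0]
opening: 0.0122
gripper_force: 30.0
```

Call:
play_rows(plan=[[0,0.1,0.2,0,0,0],[0,0,0,0,0,0],[0,0,0,0,0,0]])

```text
clock: 53.25
tool_pos: [0.6409, -0.058, 0.1042]
orientation: [-156.0, 0.0, -89.0]
force: [-0.1, -0.7, -4.9]
opening: 0.0118
gripper_force: 30.0
```

Call:
play_rows(plan=[[0,0.1,0.2,0,0,0],[0,0,0,0,0,0],[0,0,0,0,0,0]])

```text
clock: 53.5
tool_pos: [0.6417, -0.058, 0.1028]
orientation: [-155.9, 0.1, -89.0]
force: [-0.2, 0.8, -2.2]
opening: 0.0118
gripper_force: 30.0
```

Call:
play_rows(plan=[[0,0,0.1,0,0,0],[0,0,0,0,0,0],[0,0,0,0,0,0]])

```text
clock: 53.75
tool_pos: [0.6426, -0.0577, 0.1024]
orientation: [-155.9, 0.1, -89.0]
force: [1.6, -2.2, 3.5]
opening: 0.012
gripper_force: 30.0
```

Contact made: the vertical force went from -5 to +3.5 N. Releasing.

Call:
play_rows(plan=[[0,0,0,0,0,0],[0,0,0,0,0,0],[0,0,0,0,0,0],[0,0,0,0,0,0],[0,0,0,0,0,0],[0,0,0,0,0,0]], grip=4)

```text
clock: 54.25
tool_pos: [0.6413, -0.0577, 0.1009]
orientation: [-156.0, 0.1, -89.0]
force: [0.3, 0.1, 0.5]
opening: 0.0392
gripper_force: 0.0
```

Call:
play_rows(plan=[[0,0,-0.7,0,0,0],[0,0,-1.5,0,0,0],[0,0,-2,0,0,0],[0,0,-3,0,0,0],[0,0,-3,0,0,0],[0,0,-3,0,0,0],[0,0,-3,0,0,0],[0,0,-3,0,0,0],[0,0,0,0,0,0],[0,0,0,0,0,0]])

```text
clock: 55.08
tool_pos: [0.5654, -0.0602, 0.278]
orientation: [-155.6, -0.0, -89.0]
force: [-0.2, 0.6, -0.4]
opening: 0.0401
gripper_force: 0.0
```

```bash
python3 - <<'E'
from place import *; from plant import *
im=[]
for c in("side","top"):
    s=snapshot(c);im.append(s["frame"])
    print(c,[(t,np.round(d["position"],3).tolist(),round(d["score"],2)) for t in("kick_foot","tablet","cup","lid_lug","stray1","label_roll","ribbon_roll","cleaner","tape_measure","splice_block") for d in spot_point(c,t)[:2]])
cv2.imwrite("pics/fin.png",np.hstack([cv2.resize(im[0][90:330,150:400],(400,384)),cv2.resize(im[1][60:300,80:330],(400,384))])[:,:,::-1])
E
```

```text
side [('kick_foot', [0.623, -0.053, 0.005], 0.54), ('tablet', [0.686, -0.056, 0.002], 0.75), ('cup', [0.48, 0.014, 0.004], 0.82), ('cup', [0.186, 0.286, 0.004], 0.64), ('lid_lug', [0.553, 0.322, 0.319], 0.68), ('stray1', [0.507, 0.262, 0.004], 0.52), ('stray1', [0.55, 0.319, 0.32], 0.33), ('label_roll', [0.768, 0.088, -0.003], 0.67), ('ribbon_roll', [0.738, 0.183, 0.002], 0.91), ('cleaner', [0.731, -0.285, 0.005], 0.96), ('cleaner', [0.614, -0.063, 0.034], 0.42), ('tape_measure', [0.334, -0.198, 0.001], 0.6), ('splice_block', [0.326, 0.208, 0.004], 0.86)]
top [('kick_foot', [0.627, -0.063, 0.0], 0.54), ('kick_foot', [0.729, -0.285, -0.002], 0.38), ('tablet', [0.688, -0.054, 0.006], 0.95), ('cup', [0.486, 0.018, 0.003], 0.96), ('cup', [0.185, 0.284, -0.001], 0.73), ('lid_lug', [0.55, 0.318, 0.314], 0.78), ('stray1', [0.503, 0.264, 0.004], 0.4), ('label_roll', [0.772, 0.095, -0.003], 0.85), ('label_roll', [0.654, -0.056, -0.001], 0.47), ('ribbon_roll', [0.734, 0.181, -0.002], 0.62), ('cleaner', [0.733, -0.285, -0.0], 0.6), ('cleaner', [0.652, -0.058, -0.002], 0.32), ('tape_measure', [0.484, 0.015, 0.003], 0.66), ('tape_measure', [0.734, 0.18, -0.0], 0.5)]
```

View pics/fin.png

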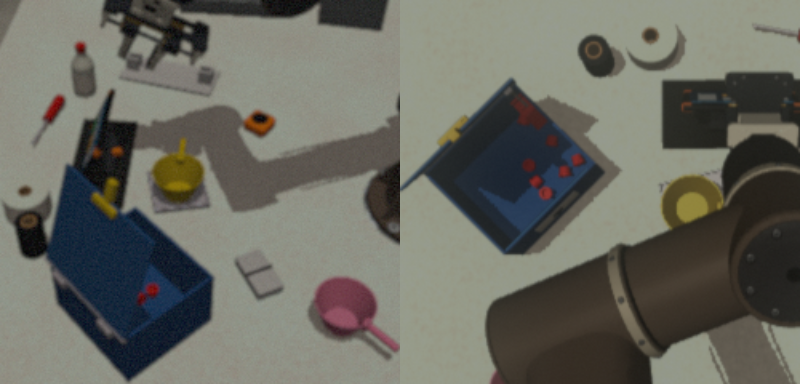

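```bash
python3 - <<'E'
from h import *; from plant import *
for c in("side","top"):
    s=snapshot(c);H,S,V=np.moveaxis(cv2.cvtColor(s["frame"],cv2.COLOR_RGB2HSV).astype(int),2,0)
    n,l,st,ce=cv2.connectedComponentsWithStats((((H<7)|(H>173))&(S>130)&(V>50)).astype(np.uint8))
    print(c,[(int(st[i,4]),back(s,ce[i],.01)[0,:2].round(3).tolist()) for i in range(1,n) if st[i,4]>6])
E
```

```text
side [(24, [0.772, -0.441]), (88, [0.784, -0.208]), (40, [0.506, 0.26]), (21, [0.522, 0.278])]
top [(207, [0.786, -0.202]), (65, [0.768, -0.316]), (86, [0.645, 0.308]), (16, [0.629, 0.285]), (27, [0.598, 0.26]), (33, [0.565, 0.214]), (40, [0.555, 0.297]), (36, [0.546, 0.236]), (40, [0.528, 0.285]), (46, [0.508, 0.267])]
```

```bash
python3 -c "
from plant import *
print(close_job())"
```

```text
the job is handed in; nothing more can be done
None
```

I handed the job in: the lid rests on its stay, all the plugs I could see are in the bin, the empty cup is upright in its tray, and the tablet stands squarely on the mat on its open kickstand with the screen facing away from the arm; the stray went into the bin after the cup was back, not before as the task listed it.

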